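Hook a rail bracket into the slotted rack and lay the hanging rail

TASK

Lift the spare rail bracket out of the wooden stock block, hook its two tabs into the bare upright of the bench rack, level with the rail bracket already fitted on the other upright, and push it down until it locks fully home. Then gently lay the hanging rail in the cradles of the two brackets and let go. Do not bump the glass shelf above, do not knock or shift the glassware, and leave the short bracket in its well.

Things in the scene. Friction and masses are not known exactly. Their poses are not given: they have to be found in the camera images.
- bracket: spare rail bracket, a loose L of steel channel 12 mm thick, 0.25-0.4 kg. Origin: on its back face, level with the arm's top edge, mid thickness; x out of the back face, y across the thickness, z up. Arm: x -150 to 0, z -26 to 0 mm. Leg: x -28 to 0, down to z -100. Starts in either well of the block, level, leg down in the well, arm reaching out free in front
- grip_top (a point): point on the top edge of the spare bracket's plain arm (12 mm thick, 26 mm deep), 95 mm in front of the back face: a place to grip across y, clear of the block and just behind the cradle's rear prong. Axes as the bracket
- cradle (a point): middle of the floor of the spare bracket's open-topped cradle, at the outer end of the arm, at x -128 of the bracket, level with its top edge. Two prongs 8 mm thick, 12 mm high stand on the arm at x -150 to -142 and -114 to -106: 28 mm between them for the rail
- tab (a point): top of the upper of two hook tabs, on the back face, 10 mm below the bracket's origin. Each tab is 6 mm thick in y, stands 10 mm out and is 24 mm high: neck 12 mm, below it a lip hanging 12 mm with room for the upright's 4 mm sheet behind the back face. The second tab is 50 mm lower. The lip tightens upwards: it jams about 6 mm high if let go, so push down firmly (5 to 15 N) until it stops
- mate_bracket: the same rail bracket already locked home on the other upright, fixed; same shape, origin and axes as the spare one
- mate_cradle (a point): middle of the floor of the mate bracket's cradle, at its x -128 mm, level with its top edge; same shape as the spare's cradle
- upright_bare: bare upright of the rack, left or right, fixed: grey steel channel 40 mm wide, 345 mm high, open at the back. Origin: foot of its front face, mid width; x points backwards (the face looks to -x), z up. Front sheet 4 mm thick with one column of slots 10 mm wide, 30 mm high, every 50 mm, lower ends at z 18, 68, 118, 168, 218, 268 mm
- home (a point): on the bare upright's front face, 140 mm above its foot: where the spare bracket's origin is when locked home, same axes, level with the mate. The tabs enter along +x with the origin 12 to 18 mm above this point (in the slots that start at 68 and 118 mm) until the back face meets the sheet; then about 15 mm down the necks stand on the slots' lower ends
- upright_mate: the other upright, same kind, fixed, 150 mm beside the bare one; it carries the mate bracket
- rack: bench rack, fixed; its height varies (plinth let into the bench). Origin: midway between the uprights in the plane of their front faces, 60 mm below the plinth's top; uprights at y +75 and -75 mm; x points backwards. Plinth top: x -105 to 55, y -115 to 115 mm. Upper brackets under the shelf: arms to x -85 mm with undersides at z 310 mm; their legs, within 24 mm of the face, down to z 255 mm
- glass_shelf: fixed upper shelf, clear glass 110 mm deep, 260 mm wide, 8 mm thick. Origin: centre of its underside, 130 mm above the top edge of the fitted rail brackets. It covers x -110 to 0 mm of the rack, over most of the brackets' arms: come in under it with the tool leaning. Glasses 80 mm tall stand fixed on it
- block: wooden stock block, fixed, 112 mm wide (y), 90 mm high, x 26 to 119 mm, with two wells 46 by 16 mm, 74 mm deep, at y -35 and +35 mm. Origin on the bench. Brackets in it have the block's axes, back faces at x +90 mm, top edges at z 116 mm, legs standing on the wells' floors: lift straight up at least 80 mm. The outer 86 mm of the rail bracket's arm hang free in front of the block
- short_bracket: plain shelf bracket in the other well, loose, to be left there: like the rail bracket, same origin and axes, but its arm is only 95 mm long and has no cradle prongs
- rail: loose hanging rail, a round wooden bar 22 mm thick with square black end caps 36 x 36 x 10 mm, 200 mm long over all, about 0.2 kg, lying on the bench on its caps. Origin: middle of its axis, 18 mm above the bench; y along the bar. In place it lies on both cradle floors, axis 11 mm above them, its middle midway between the uprights (9 mm free play), each cap just outside its bracket
- tall_vase: loose straight glass vase 56 mm in diameter, 200 mm tall, beside the rack; origin under its centre
- short_vase: loose straight glass vase 56 mm in diameter, 130 mm tall, beside the rack; origin under its centre
- tumbler: loose glass tumbler 76 mm in diameter, 95 mm tall, in front of the rack; origin under its centre
Mind the look-alikes: they are no part of the job. What is shaped like the short_vase but orange or yellow is not meant.

How it is judged (in metres and radians):
On the way, in this order (a step that is already met when the one before it is completed fails the run):
1. the spare bracket is hooked in the bare upright, level with its mate, and pushed fully home (x of bracket in the frame of upright_bare between -0.0025 and 0.0025 m and y of bracket in the frame of upright_bare between -0.0035 and 0.0035 m and z of bracket in the frame of upright_bare between 0.138 and 0.142 m and angle between bracket's own z axis and vertical below 0.05 rad and angle between the x axis of bracket and the x axis of upright_bare, either way round below 0.07 rad), for 0.2 s.
2. the hanging rail lies in both cradles (x of rail in the frame of bracket between -0.133 and -0.123 m and z of rail in the frame of bracket between 0.007 and 0.015 m and x of rail in the frame of mate_bracket between -0.133 and -0.123 m and z of rail in the frame of mate_bracket between 0.007 and 0.015 m and y of rail in the frame of rack between -0.013 and 0.013 m and angle between the y axis of rail and the y axis of rack, either way round below 0.06 rad), for 0.2 s.
At the end, for the whole second after the job is handed in: Bracket home in bare upright (within 2.5 mm x, 3.5 mm y, 2 mm z; 0.05 rad upright, 0.07 square). Rail in both cradles (5 mm along x, 4 mm in height, 13 mm sideways, 0.06 rad). Both at rest. Glassware moved under 20 mm, tilt under 0.2; short bracket under 20 mm, 0.15 (all of step 1 and all of step 2 and linear speed of each of bracket, rail below 0.02 m/s and angular speed of rail below 0.3 rad/s and distance of each of tall_vase, short_vase, tumbler, short_bracket from where it was at the start of the episode below 0.02 m and angle between each of tall_vase, short_vase, tumbler's own z axis and vertical below 0.2 rad and angle between short_bracket's own z axis and vertical below 0.15 rad); the robot touches nothing.
It fails at once if the robot bumps the glass shelf (more than 5 N) (contact force between any of the arm, the fingers and glass_shelf above 5 N).
It fails at once if something carried bumps the glass shelf (more than 5 N) (contact force between any of bracket, rail and glass_shelf above 5 N).
It fails at once if a vase or the tumbler is tipped more than 0.35 rad or shifted more than 30 mm (angle between any of tall_vase, short_vase, tumbler's own z axis and vertical above 0.35 rad or distance of any of tall_vase, short_vase, tumbler from where it was at the start of the episode above 0.03 m).
It fails at once if the spare bracket or the rail is dropped or thrown ((contact force between the fingers and bracket below 0.1 N and linear speed of bracket above 0.6 m/s) or (contact force between the fingers and rail below 0.1 N and linear speed of rail above 0.6 m/s)).
It fails at once if the short bracket is taken out of its well (distance of short_bracket from where it was at the start of the episode above 0.04 m).
It also fails if it takes over 69 s, if anything falls off the work surface, if the arm or the gripper's body presses on something with over 40 N, if the wrist force passes 120 N, or if a joint passes its speed limit or range.

ROBOT

A 6-joint arm with a two-finger parallel gripper is mounted at the origin on the work surface. World frame = base frame: x ahead of the robot, y to its left, z up, the work surface at z = 0. Lengths are in m, angles in degrees, forces in N, time in s.
With the tool pointing down it reaches from about 0.4 to 0.825 m from the base axis. Payload 7 kg.
Tool frame: the origin (TCP) lies on the front face of the gripper's body, between the roots of the fingers; the fingertips stand 66 mm ahead of it and the grasp point (between the pads) lies 47 mm ahead of it (nose_length is the distance from the TCP to the fingertips, in m); y points along the fingers, z is the direction in which the jaws open and shut, and the axes are right-handed (so a half turn about y gives the same grasp; the last joint's range is limited). The gripper opens to 88 mm and grips with 3 to 60 N. Pads are 19 mm wide; open, the fingers measure 130 mm over their backs; the gripper's body (78 mm by 193 mm) begins 47 mm behind the grasp point.
Start: joints at [84.173, 20.546, 0.682, 0, -70.136, -16.507], TCP at [0.257, 0.624, 0.292] pointing down, gripper open.
Joint ranges: [-176.03, 176.03], [-82.01, 121.73], [-58.28, 71.71], [-173.87, 95.51], [-174.79, -0.11], [-173.66, 173.66]. Speed limits (degrees/s): [136.94, 136.94, 172.46, 180, 180, 180].

INTERFACE

Orientations are given as [roll, pitch, yaw] about the fixed x, y, z axes, in that order (R = Rz(yaw) Ry(pitch) Rx(roll)).
In Python, from plant import get_state, capture, close_job, nose_length gives the robot as it stands.
- The arm moves only by the tool apply_moves, never from a script. Its argument "rows" is a list of rows, each a list of 2 entries, a list of its own where there are three numbers: the shift along the tool's x, y, z in m, then the turn about the tool's y in degrees. In form: [[[tx, ty, tz], yaw], ...]. A call has 1 to 20 rows; each row is the pose to reach, as a shift and turn from the pose commanded when the call began, along the tool's axes at that moment; what a row does not reach only later rows make up. A row lasts 1/8 s, in which the tool goes at most 62.5 mm and 10.7 degrees, less where a joint would pass 70% of its speed; a pose out of reach is approached as far as the arm can. A call with a gripper value outside its range is refused whole. "gripper" is the opening, from 0 (shut) to 1 (fully open), set as the call begins (left out, the last holds). The fingers move at their own pace and stop on an object; "grip_force" is the grip in N (left out, the last holds). Time passes only in rows, so rows that repeat a pose let the fingers close. It gives the time, the measured TCP pose, the force and the opening at its end, in the units of the state.
- get_state(): the state, without advancing time (a new reading comes with each control period).
- capture(name): name is "scene" or "top" or "wrist"; returns a dict with "pixels" (420x560x3 uint8, blue, green, red), "z_map" (420x560 float32, m along the optical axis (not along the pixel's ray), 0 where there is no reading), "intrinsics" (3x3 intrinsics, pixels), "rvec" (rotation vector, rad) and "tvec" (3), from world to camera coordinates, as OpenCV has them; the wrist camera has in their place "mount" (4x4, takes a point from camera to tool coordinates, whose origin is the TCP and whose axes are the tool frame's). Camera axes: x right, y down, z forward; pixel columns grow to the right and rows downward; lengths in m; the calibration is good to about 2 mm. A picture is of the moment at which its call begins: read the wrist's pose just before it.
- close_job(): hands the job in, once; it reports no verdict.
The state is a dict: "time_s": time; "joints": joint angles; "qd": joint speeds; "joint_torque": joint torques, N m; "tcp_pos": TCP position; "eef_rot": TCP orientation; "contact_force": force on the tool from outside, world axes, zero at the start; "moment": the same for the moment, N m; "gripper_width": finger opening in m.
Only numpy, scipy, OpenCV 4.12 (cv2) and the standard library are available. Lean on these libraries where they do the work, as an engineer would, in place of code of your own. Each camera call takes 0.05 s, during which the arm holds its last target.

## Working session

There is one attempt and no reset: what is moved stays moved. The work goes in short steps, Python scripts to look and compute and a tool call to move; the robot and the scene stay as the last step left them, time stands still between calls to the robot, and variables do not carry over. Pictures are saved under pics/ and viewed, and the job is handed in when it is done.

Besides the shell and the picture viewer there is one more tool, called after "Call:" as name([rows], argument=value, ...), one row to a line, values as JSON. apply_moves: Moves the arm, as the interface text tells. Its arguments: {"type":"object","properties":{"rows":{"type":"array"},"gripper":{"type":"number"},"grip_force":{"type":"number"}},"required":["rows"]}

```bash
ls; mkdir -p pics; cat > h.py <<'E'
import numpy as np, cv2, pickle
from scipy.spatial.transform import Rotation as R
from plant import get_state, capture, close_job, nose_length
def cam(name):
    s=get_state(); c=capture(name)
    K=np.array(c["intrinsics"],float)
    if name=="wrist":
        T=np.eye(4);T[:3,:3]=R.from_euler('xyz',s["eef_rot"],degrees=True).as_matrix();T[:3,3]=s["tcp_pos"]
        T=T@np.array(c["mount"])
    else:
        T=np.eye(4);T[:3,:3]=cv2.Rodrigues(np.array(c["rvec"],float))[0];T[:3,3]=np.array(c["tvec"]).ravel();T=np.linalg.inv(T)
    return c["pixels"],c["z_map"],K,T
def save(name,pic):
    d=cam(name);cv2.imwrite(f"pics/{pic}.png",d[0]);pickle.dump(d,open(f"pics/{pic}.pkl","wb"));return d
def load(pic): return pickle.load(open(f"pics/{pic}.pkl","rb"))
def cloud(d):
    im,z,K,T=d;v,u=np.mgrid[0:z.shape[0],0:z.shape[1]]
    p=np.stack([(u-K[0,2])/K[0,0]*z,(v-K[1,2])/K[1,1]*z,z],-1)
    P=p@T[:3,:3].T+T[:3,3];P[z<=0]=np.nan;return P
def proj(d,X):
    im,z,K,T=d;X=np.atleast_2d(X);p=(X-T[:3,3])@T[:3,:3];q=p@K.T;return q[:,:2]/q[:,2:]
def ray(d,u,v,zp):
    im,z,K,T=d;r=T[:3,:3]@np.array([(u-K[0,2])/K[0,0],(v-K[1,2])/K[1,1],1]);o=T[:3,3]
    return o+r*(zp-o[2])/r[2]
E
python3 - <<'E'
from h import *
print(get_state(),nose_length)
for n in("scene","top","wrist"):
    d=save(n,n+"0");print(n,d[2],d[3])
E
```

```text
pics
{'time_s': 0.0, 'joints': array([ 8.41732043e+01,  2.05917389e+01,  6.33606386e-01, -1.92579208e-02,
       -7.01343440e+01, -1.65057800e+01]), 'qd': array([-0.03890898, -0.11250977,  0.05042434, -0.01161686,  0.02925957,
        0.03011194]), 'joint_torque': array([ 4.19389371e-04, -5.82715809e+01,  2.93070495e+01,  6.99703753e+00,
        6.97188894e-03, -1.59509377e-04]), 'tcp_pos': array([0.25637671, 0.62401401, 0.2912206 ]), 'eef_rot': array([-8.99061906e+01,  8.91857459e-03,  1.57660873e+02]), 'contact_force': array([-0.19956215,  0.00615336, -0.23106941]), 'moment': array([ 0.00770875, -0.02276383,  0.02082733]), 'gripper_width': 0.08770162051677882} 0.0656
scene [[417.15025314   0.         277.10969453]
 [  0.         417.15025314 213.47679603]
 [  0.           0.           1.        ]] [[-0.30614742  0.65220594 -0.69347038  1.28337285]
 [ 0.95192323  0.20149014 -0.23074638  0.25404446]
 [-0.01076672 -0.73077297 -0.68253567  0.90527851]
 [ 0.          0.          0.          1.        ]]
top [[428.27998356   0.         281.71074234]
 [  0.         428.27998356 204.28843475]
 [  0.           0.           1.        ]] [[-0.02443646 -0.98496218  0.1710332   0.42158565]
 [-0.99969762  0.0236065  -0.00688499  0.01632254]
 [ 0.00274396 -0.17114973 -0.98524121  1.19700494]
 [ 0.          0.          0.          1.        ]]
wrist [[337.88597418   0.         283.73153683]
 [  0.         337.88597418 207.60749824]
 [  0.           0.           1.        ]] [[-0.37991519 -0.88400469 -0.27239706  0.33067051]
 [-0.92501806  0.36384986  0.1093383   0.59394257]
 [ 0.00245607  0.29351148 -0.95595239  0.38290406]
 [ 0.          0.          0.          1.        ]]
```

View pics/scene0.png

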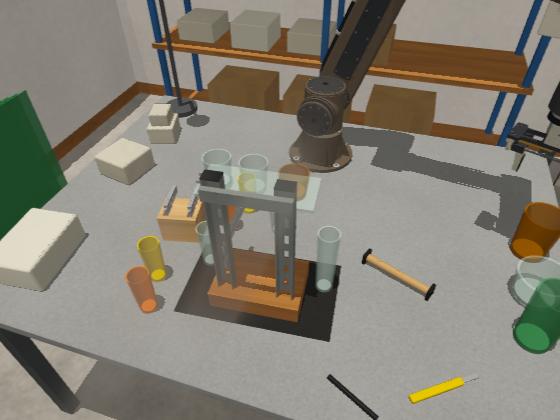

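View pics/top0.png

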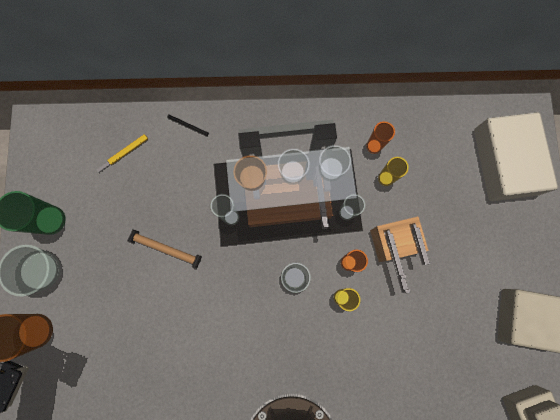

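View pics/wrist0.png

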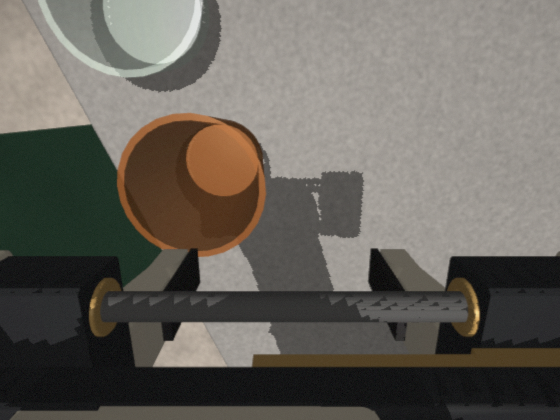

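```bash
python3 - <<'E'
from h import *
a=load("top0")[0];b=load("scene0")[0]
cv2.imwrite("pics/c1.png",cv2.resize(a[110:310,200:440],None,fx=3.3,fy=3,interpolation=2)[:600])
cv2.imwrite("pics/c2.png",cv2.resize(b[140:340,120:360],None,fx=3.3,fy=3,interpolation=2)[:600])
E
```

```text
(no output)
```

View pics/c1.png

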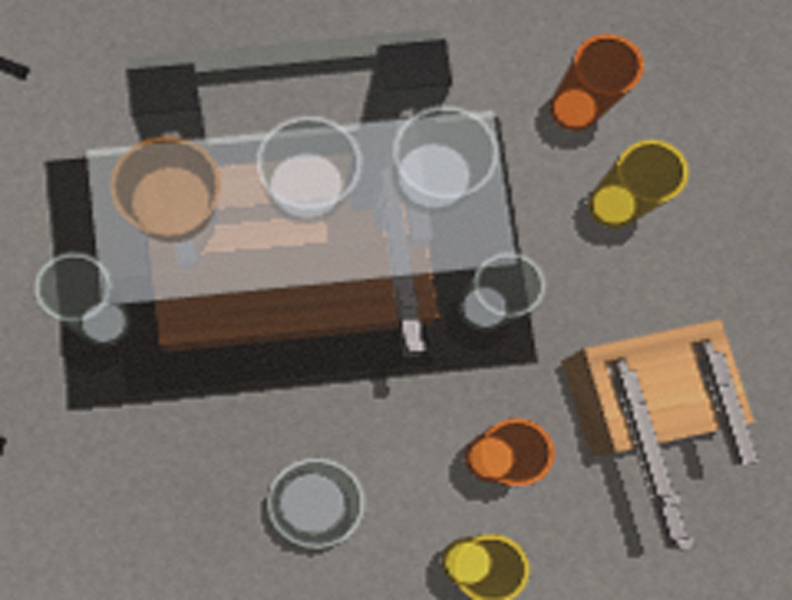

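View pics/c2.png

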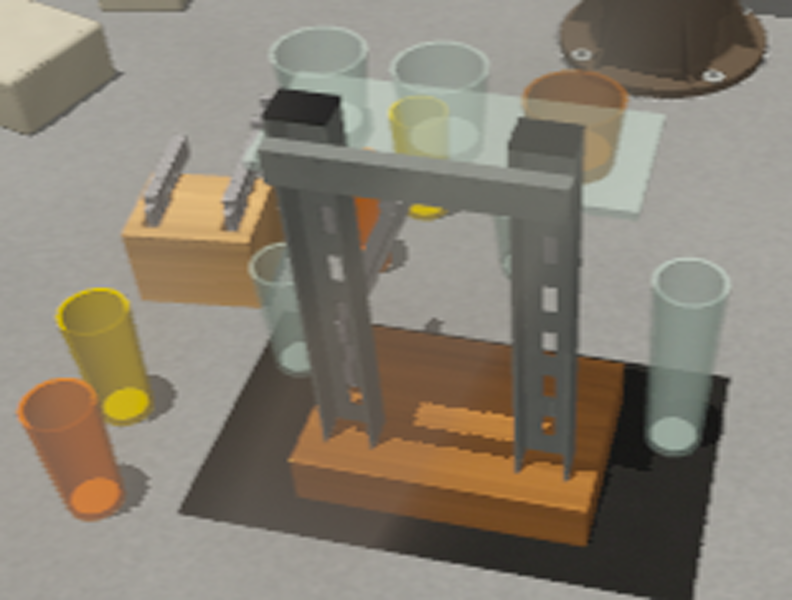

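```bash
python3 - <<'E'
from h import *
d=load("wrist0");P=cloud(d)
for u,v in((50,180),(20,130),(80,220),(50,240),(210,350)):print(u,v,P[v,u])
d=load("top0");P=cloud(d)
np.set_printoptions(precision=4,suppress=True)
# bracket tops
m=(P[...,2]>0.1)&(P[...,2]<0.135)
u0,u1,v0,v1=360,440,200,310
mm=np.zeros_like(m);mm[v0:v1,u0:u1]=m[v0:v1,u0:u1]
n,l,s,c=cv2.connectedComponentsWithStats(mm.astype(np.uint8))
for i in range(1,n):
    if s[i,4]<8: continue
    Q=P[l==i];f=cv2.fitLine(Q[:,:2].astype(np.float32),cv2.DIST_HUBER,0,.01,.01).ravel()
    t=(Q[:,:2]-f[2:])@f[:2]
    print(i,s[i],c[i],"dir",f[:2],np.degrees(np.arctan2(f[1],f[0])),"ends",f[2:]+f[:2]*t.min(),f[2:]+f[:2]*t.max(),np.median(Q[:,2]))
# shelf depth visible?
for u,v in((290,200),(290,220),(325,222),(240,190),(248,140),(325,132),(290,132),(320,180),(165,250),(295,278),(225,205),(350,205)):print(u,v,P[v,u])
E
```

```text
50 180 [ 0.37896253  1.14865449 -0.37391731]
20 130 [ 0.58261493  1.42322141 -0.75413109]
80 220 [ 0.26880167  1.14971548 -0.39032976]
50 240 [ 0.26383686  1.1494253  -0.27559563]
210 350 [-0.43319906  1.2252868  -0.74896495]
1 [360 200   5  14  52] [361.9615 205.6346] dir [ 0.9921 -0.1254] -7.2014046 ends [ 0.5788 -0.1929] [ 0.6148 -0.1975] 0.12534439926247576
2 [413 224  17  41 263] [420.3004 244.943 ] dir [0.9811 0.1937] 11.170134 ends [ 0.4489 -0.3487] [ 0.5515 -0.3284] 0.11388473236599439
3 [386 231  24  62 407] [397.1818 263.113 ] dir [0.9791 0.2031] 11.721081 ends [ 0.3803 -0.2918] [ 0.536  -0.2595] 0.11497944680254113
4 [360 250   8  22  90] [363.4667 260.5   ] dir [ 0.9997 -0.0242] -1.3844023 ends [ 0.4352 -0.1912] [ 0.4866 -0.1924] 0.1264064438549405
290 200 [ 0.5808 -0.007   0.3291]
290 220 [ 0.577  -0.013   0.0509]
325 222 [ 0.5513 -0.0922  0.19  ]
240 190 [0.6042 0.0957 0.3295]
248 140 [0.6883 0.0731 0.3991]
325 132 [ 0.7009 -0.0771  0.3993]
290 132 [ 0.7116 -0.0097  0.3736]
320 180 [ 0.6211 -0.0703  0.3311]
165 250 [0.5059 0.328  0.0295]
295 278 [ 0.4225 -0.0236 -0.0013]
225 205 [0.6155 0.1573 0.0895]
350 205 [ 0.6198 -0.1828  0.017 ]
```

Call:
apply_moves([
  [[0, 0, -0.06], 0],
  [[0, 0, -0.12], 0],
  [[0, 0, -0.18], 0],
  [[0, 0, -0.24], 0],
  [[0, 0, -0.3], 0],
])

```text
time_s: 0.78
tcp_pos: [0.366, 0.8921, 0.2921]
eef_rot: [-90.0, 0.0, 157.7]
contact_force: [0.4, 2.5, 1.3]
gripper_width: 0.0877
```

```bash
python3 - <<'E'
from h import *
print(get_state())
E
```

```text
{'time_s': 0.775, 'joints': array([ 7.91640283e+01,  5.35958818e+01,  5.96337731e+01, -4.41703953e-03,
       -9.60875866e+01, -1.15037757e+01]), 'qd': array([-4.22076153e+00,  6.02519019e+01,  1.21978482e+02,  1.10900239e-01,
       -6.10904812e+01,  4.36494514e+00]), 'joint_torque': array([  -1.29068367, -103.91653061,   22.34553874,    7.13292629,
          1.4944113 ,   -0.10798641]), 'tcp_pos': array([0.36600662, 0.89205456, 0.29214432]), 'eef_rot': array([-8.99504269e+01,  5.60657139e-03,  1.57660722e+02]), 'contact_force': array([0.35270988, 2.48286962, 1.30031575]), 'moment': array([ 0.39467108, -0.06820705,  0.05355796]), 'gripper_width': 0.08766719642458665}
```

Call:
apply_moves([
  [[0, 0, -0.06], 0],
  [[0, 0, -0.12], 0],
  [[0, 0, -0.12], 0],
])

```text
time_s: 1.15
tcp_pos: [0.3855, 0.9405, 0.2649]
eef_rot: [-92.9, 0.4, 157.7]
contact_force: [-0.2, -0.5, 0.6]
gripper_width: 0.0876
```

```bash
python3 - <<'E'
from h import *
print(get_state())
E
```

```text
{'time_s': 1.15, 'joints': array([ 78.88006956,  61.10319897,  71.58160931,   0.93429265,
       -97.68505604, -11.06550298]), 'qd': array([ 0.00473612, -2.12235869,  2.88188764,  1.77650233,  4.06875646,
        0.13666137]), 'joint_torque': array([-2.16064942e-01, -9.86754656e+01,  2.89960438e+01,  6.93649426e+00,
        2.44084261e-01,  1.16440150e-02]), 'tcp_pos': array([0.38545421, 0.94053262, 0.26487191]), 'eef_rot': array([-92.91896198,   0.36548264, 157.65773588]), 'contact_force': array([-0.19798073, -0.53102035,  0.61754744]), 'moment': array([-0.13257661,  0.0899354 ,  0.05819551]), 'gripper_width': 0.08755435312685429}
```

Call:
apply_moves([
  [[0, 0, -0.06], 0],
  [[0, 0, -0.12], 0],
  [[0, 0, -0.18], 0],
  [[0, 0, -0.24], 0],
])

```text
time_s: 1.65
tcp_pos: [0.397, 0.9703, 0.236]
eef_rot: [-96.6, 0.6, 157.6]
contact_force: [0.7, 0.4, -0.6]
gripper_width: 0.0874
```

Call:
apply_moves([
  [[0, 0, 0.05], 0],
  [[0, 0, 0.1], 0],
  [[0, 0, 0.15], 0],
  [[0, 0, 0.2], 0],
])

```text
time_s: 2.15
tcp_pos: [0.321, 0.7842, 0.213]
eef_rot: [-96.6, 0.6, 157.6]
contact_force: [0.1, 1.9, 0.8]
gripper_width: 0.0874
```

```bash
python3 - <<'E'
from h import *
print(get_state())
E
```

```text
{'time_s': 2.15, 'joints': array([ 81.64002984,  36.03135952,  14.56414517,   2.47852965,
       -62.26724741, -15.00946916]), 'qd': array([  7.97313518, -45.8856465 , -92.01947021,   1.9718847 ,
        46.76618782, -10.08117872]), 'joint_torque': array([ -2.62291968, -72.50176191,  32.48494148,   6.53557867,
        -1.0581005 ,   0.30685399]), 'tcp_pos': array([0.32100819, 0.78420644, 0.21303292]), 'eef_rot': array([-96.62963602,   0.61381298, 157.62844982]), 'contact_force': array([0.12762397, 1.91043613, 0.75606464]), 'moment': array([-0.18545555,  0.19327793,  0.00537493]), 'gripper_width': 0.08739145847453925}
```

```bash
cat >> h.py <<'E'
np.set_printoptions(precision=4,suppress=True)
def tool():
    s=get_state();return np.array(s["tcp_pos"]),R.from_euler('xyz',s["eef_rot"],degrees=True).as_matrix()
def lean(Rm):
    y=Rm[:,1];return np.degrees(np.arccos(-y[2])),np.degrees(np.arctan2(y[1],y[0]))
def sh(target,n=None):
    p,Rm=tool();return Rm.T@(np.array(target)-p)
E
python3 - <<'E'
from h import *
p,Rm=tool();print(p,Rm,lean(Rm))
print(sh([.3,.6,.6]),sh([.5,.0,.7]),sh([.5,-.07,.8]))
d=load("top0");P=cloud(d)
# shelf top
m=(abs(P[...,2]-.331)<.006);m[:, :215]=0;m[:,365:]=0
n,l,s,c=cv2.connectedComponentsWithStats(m.astype(np.uint8));i=1+np.argmax(s[1:,4])
q=P[l==i][:,:2].astype(np.float32);print("shelf",s[i],cv2.minAreaRect(q),np.median(P[l==i][:,2]))
m=(abs(P[...,2]-.051)<.006);n,l,s,c=cv2.connectedComponentsWithStats(m.astype(np.uint8))
for i in range(1,n):
    if s[i,4]>150: print("plinth",s[i],cv2.minAreaRect(P[l==i][:,:2].astype(np.float32)))
for nm in("top0","scene0"):
    P=cloud(load(nm));m=(abs(P[...,2]-.400)<.006);n,l,s,c=cv2.connectedComponentsWithStats(m.astype(np.uint8))
    for i in range(1,n):
        if s[i,4]>30 : print("cap",nm,s[i],cv2.minAreaRect(P[l==i][:,:2].astype(np.float32)),P[l==i].mean(0))
E
```

```text
[0.321  0.7842 0.213 ] [[-0.9247  0.0538 -0.3769]
 [ 0.3806  0.1027 -0.919 ]
 [-0.0107 -0.9933 -0.1154]] (np.float64(6.657864311247896), np.float64(62.36232564130669))
[-0.0548 -0.4044  0.1325] [-0.4692 -0.5546  0.597 ] [-0.4969 -0.6611  0.6498]
shelf [ 226  145  131   67 3947] ((0.6308280229568481, -0.008665278553962708), (0.12105637043714523, 0.260306715965271), 5.0357346534729) 0.33047622048124303
plinth [480 122  23  77 182] ((0.7309365272521973, -0.567434549331665), (0.21934519708156586, 0.019645297899842262), 9.445992469787598)
plinth [ 247  203   74   22 1053] ((0.5948423147201538, 0.005037002265453339), (0.04060746356844902, 0.19689741730690002), 5.085196495056152)
plinth [  6 249  29  44 182] ((0.462852418422699, 0.707852303981781), (0.0626300498843193, 0.11257811635732651), 83.89698028564453)
cap top0 [315 123  22  18 326] ((0.70266193151474, -0.07726407051086426), (0.031106999143958092, 0.04004261642694473), 5.1737565994262695) [ 0.7014 -0.0773  0.4004]
cap top0 [238 131  22  18 329] ((0.6890313625335693, 0.07176503539085388), (0.030706709250807762, 0.039985232055187225), 
[... 833 characters left out ...]
124366760254) [0.2697 0.5964 0.3997]
cap scene0 [202 149  30  19 209] ((0.6433576941490173, -0.09037904441356659), (0.06120781600475311, 0.05965821072459221), 32.719757080078125) [ 0.6433 -0.0898  0.3983]
cap scene0 [239 154  30  20 211] ((0.6382219195365906, -0.01002907007932663), (0.06247866526246071, 0.05976608395576477), 23.29312515258789) [ 0.6381 -0.0111  0.3983]
cap scene0 [199 169  25  15 232] ((0.7026392221450806, -0.07551532983779907), (0.035468924790620804, 0.04102031886577606), 6.727025508880615) [ 0.7038 -0.074   0.3999]
cap scene0 [274 179  24  15 244] ((0.6896681785583496, 0.0738210380077362), (0.03262091428041458, 0.0402517169713974), 4.629683971405029) [0.6905 0.0746 0.4   ]
```

Call:
apply_moves([
  [[-0.017, -0.052, 0.026], 10],
  [[-0.035, -0.103, 0.051], 20],
  [[-0.052, -0.155, 0.077], 30],
  [[-0.07, -0.206, 0.103], 40],
  [[-0.087, -0.258, 0.128], 50],
  [[-0.104, -0.309, 0.154], 60],
  [[-0.122, -0.36, 0.18], 70],
  [[-0.139, -0.412, 0.205], 80],
])

```text
time_s: 3.15
tcp_pos: [0.3507, 0.5013, 0.6023]
eef_rot: [-91.7, -6.5, 77.4]
contact_force: [0.8, 1.4, 0.6]
gripper_width: 0.0874
```

```bash
python3 - <<'E'
from h import *
p,Rm=tool();print(p,lean(Rm),get_state()["joints"],get_state()["eef_rot"])
print(sh([.5,-.05,.75]))
E
```

```text
[0.3507 0.5013 0.6023] (np.float64(6.678336955099032), np.float64(62.353525869813254)) [ 74.0118   9.0855  23.4956   1.3594 -97.8662 -86.4145] [-91.7336  -6.4504  77.432 ]
[-0.4858 -0.1954 -0.2717]
```

```bash
python3 - <<'E'
from h import *
print(sh([.55,-.2,.75]))
E
```

```text
[-0.6204 -0.2082 -0.3536]
```

Call:
apply_moves([
  [[-0.052, -0.017, -0.03], 6],
  [[-0.103, -0.035, -0.059], 12],
  [[-0.155, -0.052, -0.088], 18],
  [[-0.207, -0.07, -0.118], 24],
  [[-0.259, -0.087, -0.147], 30],
  [[-0.31, -0.104, -0.177], 36],
  [[-0.362, -0.121, -0.206], 42],
  [[-0.414, -0.139, -0.236], 48],
  [[-0.465, -0.156, -0.265], 54],
  [[-0.517, -0.174, -0.295], 60],
  [[-0.569, -0.191, -0.324], 66],
  [[-0.62, -0.208, -0.354], 72],
])

```text
time_s: 4.65
tcp_pos: [0.5537, -0.1983, 0.7502]
eef_rot: [-84.5, -3.7, 5.3]
contact_force: [1.2, 0.8, 1.6]
gripper_width: 0.0879
```

```bash
python3 - <<'E'
from h import *
p,Rm=tool();print(p,Rm,lean(Rm),get_state()["joints"],get_state()["eef_rot"])
E
```

```text
[ 0.5537 -0.1983  0.7502] [[ 0.9936  0.0559 -0.0981]
 [ 0.0921  0.1011  0.9906]
 [ 0.0653 -0.9933  0.0953]] (np.float64(6.6320891665240955), np.float64(61.06130717391084)) [  -4.1934   18.3764   60.3581   -7.7499 -128.9382  -85.3661] [-84.5209  -3.7426   5.2965]
```

Call:
apply_moves([
  [[0.06, 0, -0.018], 0],
  [[0.12, 0, -0.036], 0],
  [[0.18, 0, -0.054], 0],
  [[0.24, 0, -0.072], 0],
  [[0.3, 0, -0.09], 0],
  [[0.36, 0, -0.108], 0],
])

```text
time_s: 5.4
tcp_pos: [0.7298, -0.2147, 0.6552]
eef_rot: [-85.6, -5.9, 5.3]
contact_force: [0.1, -0.2, 0.4]
gripper_width: 0.0878
```

```bash
python3 - <<'E'
from h import *
p,Rm=tool();print(p,Rm,lean(Rm),get_state()["joints"],get_state()["eef_rot"])
E
```

```text
[ 0.7298 -0.2147  0.6552] [[ 0.9903  0.0956 -0.1004]
 [ 0.0924  0.0854  0.9921]
 [ 0.1034 -0.9917  0.0758]] (np.float64(7.3662472797748935), np.float64(41.78312372122344)) [  -4.1053   33.9624   71.7116   -6.2628 -122.4517  -83.9478] [-85.6308  -5.9363   5.3277]
```

Call:
apply_moves([
  [[0.06, -0.025, -0.015], 0],
  [[0.12, -0.05, -0.03], 0],
  [[0.18, -0.075, -0.045], 0],
  [[0.24, -0.1, -0.06], 0],
  [[0.3, -0.125, -0.075], 0],
  [[0.36, -0.15, -0.09], 0],
])

```text
time_s: 6.15
tcp_pos: [0.7892, -0.2072, 0.6174]
eef_rot: [-86.8, -8.4, 5.1]
contact_force: [-0.3, -1.5, 0.4]
gripper_width: 0.0876
```

```bash
python3 - <<'E'
from h import *
p,Rm=tool();print(p,Rm,lean(Rm),get_state()["joints"],get_state()["eef_rot"])
E
```

```text
[ 0.7892 -0.2072  0.6174] [[ 0.9854  0.1398 -0.0974]
 [ 0.0885  0.0687  0.9937]
 [ 0.1456 -0.9878  0.0553]] (np.float64(8.95855244580664), np.float64(26.159485393592323)) [  -2.867    37.2681   71.6587   -4.8415 -116.4605  -84.2269] [-86.7967  -8.3706   5.1303]
```

Call:
apply_moves([
  [[0.3, -0.12, 0.0], 0],
  [[0.3, -0.12, 0.0], 0],
])

```text
time_s: 6.4
tcp_pos: [0.8202, -0.1807, 0.6127]
eef_rot: [-87.9, -10.9, 5.0]
contact_force: [0.9, -0.3, -0.7]
gripper_width: 0.0875
```

Call:
apply_moves([
  [[0.3, -0.25, 0.0], 0],
])

```text
time_s: 6.52
tcp_pos: [0.8256, -0.169, 0.625]
eef_rot: [-88.7, -12.9, 5.0]
contact_force: [0.3, -0.2, -1.4]
gripper_width: 0.0877
```

```bash
python3 - <<'E'
from h import *
p,Rm=tool();print(p,Rm,lean(Rm),get_state()["joints"],get_state()["eef_rot"])
E
```

```text
[ 0.8256 -0.169   0.625 ] [[ 0.9711  0.2205 -0.0915]
 [ 0.0843  0.0418  0.9956]
 [ 0.2233 -0.9745  0.022 ]] (np.float64(12.967630442816606), np.float64(10.741155901099555)) [   0.7251   37.4604   71.5418   -2.4006 -111.2879  -86.7373] [-88.7057 -12.904    4.964 ]
```

Call:
apply_moves([
  [[0.3, -0.3, 0.0], 0],
])

```text
time_s: 6.65
tcp_pos: [0.8234, -0.1589, 0.6492]
eef_rot: [-89.7, -15.4, 4.9]
contact_force: [-0.2, 0.3, 1.2]
gripper_width: 0.0878
```

Call:
apply_moves([
  [[0.3, -0.3, 0.0], 0],
])

```text
time_s: 6.78
tcp_pos: [0.82, -0.1489, 0.6725]
eef_rot: [-90.5, -17.8, 4.9]
contact_force: [-0.7, -0.0, -0.1]
gripper_width: 0.0876
```

```bash
python3 - <<'E'
from h import *
p,Rm=tool();print(p,Rm,lean(Rm),get_state()["joints"],get_state()["eef_rot"])
E
```

```text
[ 0.82   -0.1489  0.6725] [[ 0.9485  0.3058 -0.0828]
 [ 0.0815  0.017   0.9965]
 [ 0.3061 -0.9519 -0.0088]] (np.float64(17.83490740046907), np.float64(3.1803462143081878)) [   2.9892   34.8932   71.7124   -0.0619 -108.9843  -88.1886] [-90.5307 -17.8273   4.9132]
```

Call:
apply_moves([
  [[0.3, -0.3, 0.2], 0],
])

```text
time_s: 6.9
tcp_pos: [0.8169, -0.1161, 0.6952]
eef_rot: [-91.1, -19.7, 4.8]
contact_force: [1.4, -0.2, -0.1]
gripper_width: 0.0882
```

Call:
apply_moves([
  [[0.3, -0.3, 0.2], 0],
])

```text
time_s: 7.02
tcp_pos: [0.813, -0.0814, 0.717]
eef_rot: [-91.7, -21.6, 4.9]
contact_force: [1.0, 1.0, -0.4]
gripper_width: 0.0879
```

```bash
python3 - <<'E'
from h import *
p,Rm=tool();print(p,Rm,lean(Rm),get_state()["joints"],get_state()["eef_rot"])
E
```

```text
[ 0.813  -0.0814  0.717 ] [[ 0.9265  0.3686 -0.0753]
 [ 0.08    0.0023  0.9968]
 [ 0.3676 -0.9296 -0.0273]] (np.float64(21.631366856248434), np.float64(0.3629816083732489)) [   9.1007   32.5489   71.7103    3.3705 -107.7294  -92.8497] [-91.6848 -21.5688   4.9377]
```

Call:
apply_moves([
  [[0.3, -0.3, -0.3], 0],
])

```text
time_s: 7.15
tcp_pos: [0.8084, -0.1054, 0.732]
eef_rot: [-92.4, -23.7, 5.4]
contact_force: [0.4, 0.0, 0.4]
gripper_width: 0.0875
```

```bash
python3 - <<'E'
from h import *
p,Rm=tool();print(p,Rm,lean(Rm),get_state()["joints"],get_state()["eef_rot"])
E
```

```text
[ 0.8084 -0.1054  0.732 ] [[ 0.9119  0.4032 -0.0768]
 [ 0.0858 -0.0043  0.9963]
 [ 0.4014 -0.9151 -0.0385]] (np.float64(23.778410446621454), np.float64(-0.6094581431319614)) [   7.4348   31.6425   71.6971    3.3728 -106.4575  -90.935 ] [-92.4084 -23.6632   5.3728]
```

Call:
apply_moves([
  [[-0.007, -0.005, 0.058], 0],
  [[-0.013, -0.01, 0.116], 0],
  [[-0.02, -0.016, 0.175], 0],
  [[-0.026, -0.021, 0.233], 0],
  [[-0.033, -0.026, 0.291], 0],
  [[-0.039, -0.031, 0.35], 0],
  [[-0.046, -0.037, 0.408], 0],
  [[-0.052, -0.042, 0.466], 0],
])

```text
time_s: 8.15
tcp_pos: [0.71, 0.3506, 0.7322]
eef_rot: [-92.2, -23.6, 5.0]
contact_force: [0.9, -0.2, 0.1]
gripper_width: 0.0876
```

Call:
apply_moves([
  [[0.3, -0.35, 0.1], 0],
])

```text
time_s: 8.28
tcp_pos: [0.7072, 0.36, 0.757]
eef_rot: [-92.2, -25.0, 5.4]
contact_force: [0.6, 0.7, 1.0]
gripper_width: 0.0877
```

```bash
python3 - <<'E'
from h import *
p,Rm=tool();print(p,Rm,lean(Rm),get_state()["joints"],get_state()["eef_rot"])
E
```

```text
[0.7072 0.36   0.757 ] [[ 0.9023  0.4238 -0.0787]
 [ 0.0859  0.0021  0.9963]
 [ 0.4224 -0.9058 -0.0345]] (np.float64(25.074943424391424), np.float64(0.28696284134119193)) [  47.5026   33.2234   71.6718   19.2964 -109.7405 -122.9686] [-92.1812 -24.986    5.4394]
```

Call:
apply_moves([
  [[0.3, -0.35, 0.3], 0],
])

```text
time_s: 8.4
tcp_pos: [0.696, 0.3785, 0.771]
eef_rot: [-91.9, -27.2, 5.3]
contact_force: [-0.5, -0.3, -0.2]
gripper_width: 0.0879
```

Call:
apply_moves([
  [[0.3, -0.35, 0.3], 0],
])

```text
time_s: 8.52
tcp_pos: [0.6807, 0.3976, 0.7903]
eef_rot: [-91.0, -29.8, 5.2]
contact_force: [-0.9, -0.7, 0.2]
gripper_width: 0.0873
```

```bash
python3 - <<'E'
from h import *
p,Rm=tool();print(p,Rm,lean(Rm),get_state()["joints"],get_state()["eef_rot"])
E
```

```text
[0.6807 0.3976 0.7903] [[ 0.8644  0.4962 -0.0818]
 [ 0.0784  0.0277  0.9965]
 [ 0.4967 -0.8678 -0.0149]] (np.float64(29.799168255355745), np.float64(3.200181577442932)) [  52.1457   32.1464   71.6916   23.1383 -107.5063 -125.848 ] [-90.986  -29.7843   5.1845]
```

Call:
apply_moves([
  [[0.2, -0.3, 0.4], 0],
])

```text
time_s: 8.65
tcp_pos: [0.6602, 0.4285, 0.8025]
eef_rot: [-90.3, -31.8, 5.1]
contact_force: [0.8, 0.0, 0.7]
gripper_width: 0.0874
```

```bash
python3 - <<'E'
from h import *
p,Rm=tool();print(p,Rm,lean(Rm),get_state()["joints"],get_state()["eef_rot"])
print(sh([.36,.05,.45]))
E
```

```text
[0.6602 0.4285 0.8025] [[ 0.8465  0.5254 -0.0858]
 [ 0.0753  0.0414  0.9963]
 [ 0.527  -0.8499 -0.0045]] (np.float64(31.804101483252715), np.float64(4.505385809077962)) [  55.4977   32.0242   71.71     25.3132 -106.7037 -128.1432] [-90.3041 -31.8028   5.0824]
[-0.4683  0.1262 -0.3497]
```

Call:
apply_moves([
  [[-0.043, 0.018, -0.04], 0],
  [[-0.087, 0.036, -0.081], 0],
  [[-0.13, 0.054, -0.122], 0],
  [[-0.174, 0.072, -0.162], 0],
  [[-0.217, 0.09, -0.203], 0],
  [[-0.261, 0.107, -0.244], 0],
  [[-0.304, 0.125, -0.284], 0],
  [[-0.348, 0.143, -0.325], 0],
  [[-0.391, 0.161, -0.365], 0],
  [[-0.435, 0.179, -0.406], 0],
  [[-0.435, 0.179, -0.406], 0],
])

```text
time_s: 10.02
tcp_pos: [0.4194, -0.0028, 0.4227]
eef_rot: [-90.4, -31.8, 5.3]
contact_force: [-0.4, 0.3, 0.2]
gripper_width: 0.0877
```

```bash
python3 - <<'E'
from h import *
p,Rm=tool();print(p,lean(Rm),get_state()["joints"],get_state()["eef_rot"])
save("wrist","w1")
E
```

```text
[ 0.4194 -0.0028  0.4227] (np.float64(31.795303424853657), np.float64(4.569933199361707)) [  40.0502  -28.0144  -42.3138   23.0811  -51.2676 -135.5461] [-90.3667 -31.7934   5.2659]
```

View pics/w1.png

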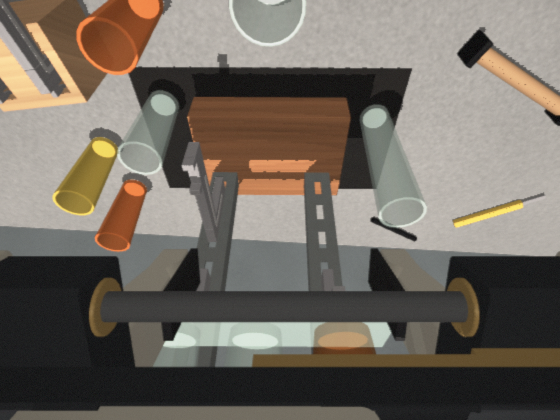

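```bash
python3 - <<'E'
from h import *
d=load("w1");P=cloud(d);im=d[0]
# crop
c=im[140:270,170:370];cv2.imwrite("pics/w1c.png",cv2.resize(c,None,fx=4,fy=4,interpolation=2))
for u,v in((313,200),(313,220),(325,200),(326,230),(330,260),(228,200),(233,190),(190,155),(197,190),(205,210),(209,240),(270,120),(320,212)):print(u,v,P[v,u])
E
```

```text
313 200 [0.6773 0.0629 0.1117]
313 220 [0.6776 0.0609 0.1507]
325 200 [0.6742 0.0807 0.113 ]
326 230 [0.6728 0.0774 0.1713]
330 260 [0.6738 0.0792 0.2195]
228 200 [ 0.687  -0.0654  0.1141]
233 190 [ 0.6864 -0.0601  0.0931]
190 155 [ 0.5386 -0.0907  0.1886]
197 190 [ 0.5754 -0.0849  0.2027]
205 210 [ 0.6225 -0.0822  0.1908]
209 240 [ 0.6844 -0.0821  0.1912]
270 120 [ 0.5821 -0.01    0.0519]
320 212 [ 0.8353  0.1081 -0.0021]
```

View pics/w1c.png

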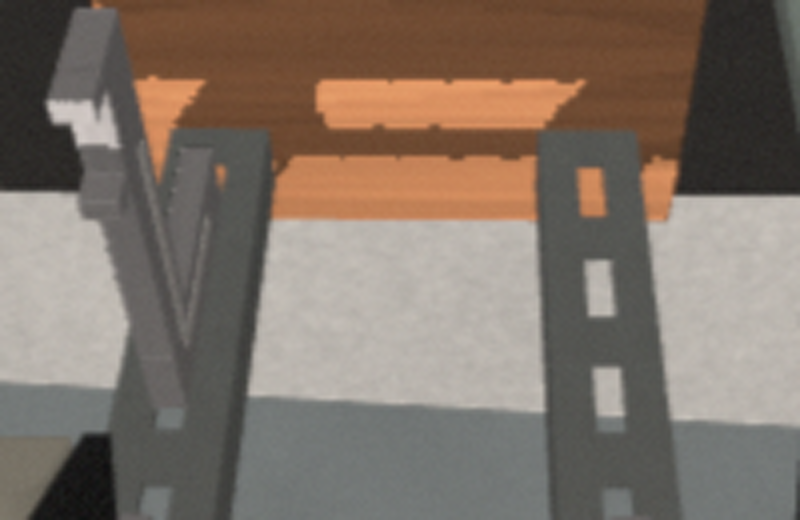

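```bash
python3 - <<'E'
from h import *
d=load("w1");P=cloud(d);im=d[0];v,u=np.mgrid[0:420,0:560]
def upr(y0):
    # iterative: points near x face
    x0=.677-(y0-.07)*.09
    m=(abs(P[...,0]-x0)<.012)&(abs(P[...,1]-y0)<.026)&(P[...,2]>.06)&(P[...,2]<.25)
    return m
for y0 in(.071,-.079):
    m=upr(y0)
    if y0<0: m&=(P[...,1]>-.073)
    Q=P[m];A=np.c_[Q[:,1:],np.ones(len(Q))]
    w=np.ones(len(Q),bool)
    for _ in range(6):
        c=np.linalg.lstsq(A[w],Q[w,0],rcond=None)[0];r=Q[:,0]-A@c;w=abs(r)<2.5*max(r[w].std(),.0008)
    print(y0,len(Q),w.sum(),"x= %.4f y + %.4f z + %.4f"%tuple(c),"yaw",np.degrees(np.arctan(-c[0])),r[w].std())
    if y0>0:
        mm=np.zeros_like(m);mm[m]=w
        for v0 in range(190,260,10):
            row=np.where(mm[v0:v0+10].any(0))[0];
            q=P[v0:v0+10][mm[v0:v0+10]];print(v0,q[:,1].min(),q[:,1].max(),(q[:,1].min()+q[:,1].max())/2)
# slots: intersect rays w/ plane
    if y0>0: np.save("pl.npy",c)
c=np.load("pl.npy");K,T=d[2],d[3]
def onpl(uu,vv):
    r=T[:3,:3]@np.array([(uu-K[0,2])/K[0,0],(vv-K[1,2])/K[1,1],1]);o=T[:3,3]
    n=np.array([1,-c[0],-c[1]]);t=(c[2]-n@o)/(n@r);return o+t*r
g=cv2.cvtColor(im,cv2.COLOR_BGR2HSV)
roi=np.zeros(im.shape[:2],np.uint8)
gray=im.max(2)
m=((gray>115)).astype(np.uint8)
n,l,s,cc=cv2.connectedComponentsWithStats(m)
for i in range(1,n):
    if 12<s[i,4]<250 and 300<cc[i][0]<345 and 175<cc[i][1]<300:
        x,y,w,h=s[i,:4]
        ys,xs=np.where(l==i)
        top=[onpl(xx-.0,y-.5)[2] for xx in[cc[i][0]]][0];bot=onpl(cc[i][0],y+h-.5)[2]
        print("slot",s[i],cc[i],"center",onpl(*cc[i]),"z",top,bot)
E
```

```text
0.071 2601 2489 x= -0.0869 y + 0.0007 z + 0.6811 yaw 4.967013299995933 0.0006967009388752316
190 0.050924252370998305 0.09072284377352209 0.0708235480722602
200 0.0511748471941417 0.09057907481259052 0.0708769610033661
210 0.05086126912755044 0.090804472838412 0.07083287098298122
220 0.05135993231952245 0.09100504232609241 0.07118248732280744
230 0.05087676481682245 0.09081955615870647 0.07084816048776446
240 0.0513661991867833 0.09090399670246523 0.07113509794462426
250 0.05090957231698129 0.09102127668932865 0.07096542450315496
-0.079 1340 1105 x= -0.0691 y + 0.0005 z + 0.6823 yaw 3.952531375588734 0.0007134836802592299
slot [314 182   8  12  86] [317.4186 187.5233] center [0.675  0.0708 0.0867] z 0.07329137362089216 0.09959214462551075
slot [316 205   8  14 101] [319.4653 211.5149] center [0.675  0.0709 0.136 ] z 0.12223071930885798 0.1492616302262349
slot [318 231   9  17 117] [321.8291 238.8889] center [0.675  0.071  0.1854] z 0.17093424655175005 0.199584512922784
slot [322 263   6   6  33] [324.2727 265.6364] center [0.675  0.0712 0.2277] z 0.22300813588568202 0.23194731038360733
```

Call:
apply_moves([
  [[-0.018, 0.013, -0.055], 0],
  [[-0.036, 0.025, -0.111], 0],
  [[-0.055, 0.038, -0.166], 0],
  [[-0.073, 0.05, -0.222], 0],
  [[-0.091, 0.063, -0.277], 0],
  [[-0.091, 0.063, -0.277], 0],
], gripper=0.45)

```text
time_s: 10.82
tcp_pos: [0.4001, -0.2848, 0.3242]
eef_rot: [-90.7, -31.7, 5.2]
contact_force: [0.3, -0.6, 0.0]
gripper_width: 0.0398
```

```bash
python3 - <<'E'
from h import *
p,Rm=tool();print(p,Rm,lean(Rm),get_state()["joints"],get_state()["eef_rot"])
save("wrist","w2")
E
```

```text
[ 0.4001 -0.2848  0.3242] [[ 0.8472  0.5245 -0.0844]
 [ 0.077   0.0359  0.9964]
 [ 0.5256 -0.8507 -0.0099]] (np.float64(31.71754194752528), np.float64(3.9196543206419237)) [-22.9188  -8.453  -26.3585 -19.6366 -44.9348 -51.4532] [-90.6696 -31.7112   5.1935]
```

View pics/w2.png

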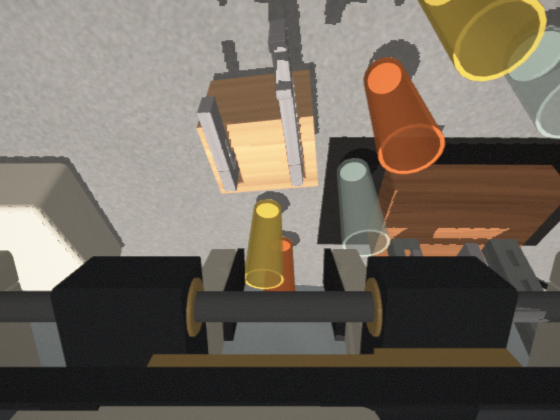

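```bash
python3 - <<'E'
from h import *
d=load("w2");P=cloud(d);im=d[0]
cv2.imwrite("pics/w2c.png",cv2.resize(im[0:200,190:330],None,fx=4,fy=3,interpolation=2))
m=(P[...,2]>.108)&(P[...,2]<.122);m[:,320:]=0;m[:,:190]=0;m[:15]=0;m[200:]=0
n,l,s,c=cv2.connectedComponentsWithStats(m.astype(np.uint8))
for i in range(1,n):
    if s[i,4]<60: continue
    Q=P[l==i];f=cv2.fitLine(Q[:,:2].astype(np.float32),cv2.DIST_HUBER,0,.01,.01).ravel()
    if f[0]<0:f[:2]*=-1
    t=(Q[:,:2]-f[2:])@f[:2];nn=np.array([-f[1],f[0]]);w=(Q[:,:2]-f[2:])@nn
    print(s[i],f[:2],np.degrees(np.arctan2(f[1],f[0])),f[2:]+f[:2]*np.percentile(t,1),f[2:]+f[:2]*np.percentile(t,99),np.ptp(t),np.percentile(w,[3,50,97]),np.percentile(Q[:,2],[10,50,90]))
m=(P[...,2]>.123)&(P[...,2]<.136);m[:,270:320]&=True;m[:,320:]=0;m[:,:190]=0;m[200:]=0
n,l,s,c=cv2.connectedComponentsWithStats(m.astype(np.uint8))
for i in range(1,n):
    if s[i,4]>15:print("prong",s[i],P[l==i].min(0),P[l==i].max(0),P[l==i].mean(0))
# glasses from top cam: rims
d=load("top0");P=cloud(d);h=cv2.cvtColor(d[0],cv2.COLOR_BGR2HSV)
m=((h[...,1]>140)&(P[...,2]>.01)&(P[...,2]<.16))
n,l,s,c=cv2.connectedComponentsWithStats(m.astype(np.uint8))
for i in range(1,n):
    if s[i,4]>80 and 330<c[i][0]<440:
        Q=P[l==i];q=Q[Q[:,2]>.12]
        print("gl",s[i],c[i],Q[:,2].max(), (q.min(0)+q.max(0))/2 if len(q) else None,len(q))
E
```

```text
[ 268   28   35  158 1929] [0.9787 0.2054] 11.85238 [ 0.3809 -0.2935] [ 0.5253 -0.2632] 0.15039454372021643 [-0.0059  0.      0.0056] [0.1138 0.1148 0.1159]
[ 197  107   40   84 1232] [0.9779 0.2092] 12.078327 [ 0.4492 -0.35  ] [ 0.5401 -0.3305] 0.09544085499532931 [-0.0063  0.0002  0.0051] [0.1114 0.1147 0.1155]
prong [268  37  18  16 242] [ 0.38   -0.2991  0.1231] [ 0.3899 -0.2872  0.1286] [ 0.3843 -0.2931  0.1265]
prong [275  86  17  14 189] [ 0.4147 -0.292   0.1233] [ 0.4248 -0.2794  0.1283] [ 0.4193 -0.2857  0.1263]
gl [367 122  28  31 544] [380.4283 136.3419] 0.13711616786993264 [ 0.7931 -0.2619  0.1287] 136
gl [379 157  29  28 505] [393.     170.5525] 0.13413937633374395 [ 0.6973 -0.289   0.1271] 127
gl [342 250  26  22 356] [355.7107 260.5253] 0.13468378018337157 [ 0.4615 -0.1715  0.1273] 129
gl [335 288  25  23 308] [348.1169 299.1688] 0.13527564964437144 [ 0.3688 -0.1474  0.1278] 124
```

View pics/w2c.png

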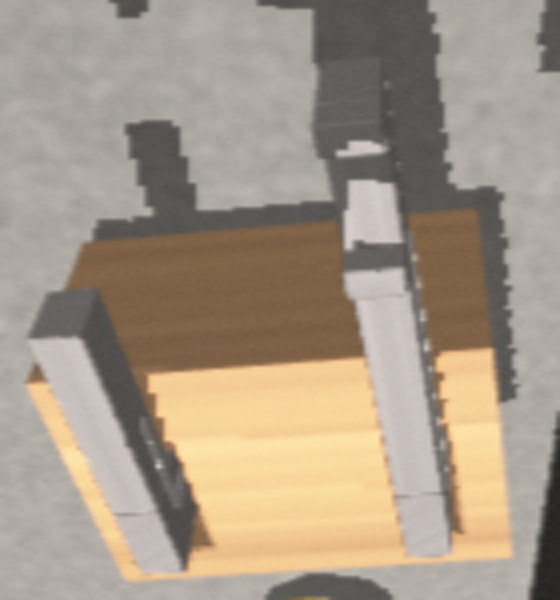

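```bash
python3 - <<'E'
from h import *
p,Rm=tool();a=np.radians(11.9);n=np.array([-np.sin(a),np.cos(a),0]);y=Rm[:,1]
npj=n-(n@y)*y;print("misfit",np.degrees(np.arcsin(n@y)))
ang=np.degrees(np.arctan2(npj@Rm[:,0],npj@Rm[:,2]));print("turn",ang)  # rot about y by +t takes z-> z cos + x sin
g=np.array([.434,-.2825,.1055]);t=g-.047*y
for dz in(.07,0):print(sh(t+[0,0,dz]),t+[0,0,dz])
E
```

```text
misfit -4.158662689816487
turn -5.703408222072518
[-0.0481  0.0962  0.0023] [ 0.4094 -0.2842  0.2155]
[-0.0848  0.1559  0.003 ] [ 0.4094 -0.2842  0.1455]
```

Call:
apply_moves([
  [[-0.016, 0.032, 0.001], -1.9],
  [[-0.032, 0.064, 0.002], -3.8],
  [[-0.048, 0.096, 0.002], -5.7],
  [[-0.06, 0.116, 0.003], -5.7],
  [[-0.073, 0.136, 0.003], -5.7],
  [[-0.08, 0.148, 0.003], -5.7],
  [[-0.085, 0.156, 0.003], -5.7],
  [[-0.085, 0.156, 0.003], -5.7],
])

```text
time_s: 11.88
tcp_pos: [0.4097, -0.2796, 0.146]
eef_rot: [-94.0, -31.3, 12.0]
contact_force: [-0.3, -0.2, 0.7]
gripper_width: 0.0392
```

```bash
python3 - <<'E'
from h import *
p,Rm=tool();print(p,lean(Rm),get_state()["contact_force"],p+.047*Rm[:,1])
save("wrist","w3");save("top","t3")
cv2.imwrite("pics/t3c.png",cv2.resize(load("t3")[0][200:330,330:450],None,fx=4,fy=4))
E
```

```text
[ 0.4097 -0.2796  0.146 ] (np.float64(31.565065093729864), np.float64(4.237138037684943)) [-0.3202 -0.1826  0.6791] [ 0.4343 -0.2777  0.1059]
```

View pics/w3.png

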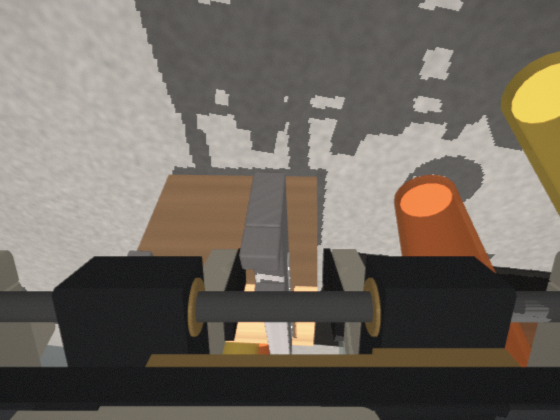

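Call:
apply_moves([
  [[0, 0, -0.005], 0],
  [[0, 0, -0.005], 0],
])

```text
time_s: 12.22
tcp_pos: [0.4109, -0.2846, 0.1464]
eef_rot: [-94.1, -31.3, 12.0]
contact_force: [0.3, 0.2, -0.3]
gripper_width: 0.0395
```

Call:
apply_moves([
  [[0, 0, 0], 0],
  [[0, 0, 0], 0],
  [[0, 0, 0], 0],
  [[0, 0, 0], 0],
], gripper=0.0, grip_force=25)

```text
time_s: 12.72
tcp_pos: [0.4103, -0.2831, 0.1456]
eef_rot: [-93.9, -31.3, 12.0]
contact_force: [0.3, 4.6, 2.7]
gripper_width: 0.0131
```

```bash
python3 - <<'E'
from h import *
p,Rm=tool();print(p,Rm,lean(Rm),get_state()["contact_force"],p+.047*Rm[:,1])
print(Rm.T@np.array([0,0,.1]))
E
```

```text
[ 0.4103 -0.2831  0.1456] [[ 0.8361  0.5206 -0.1728]
 [ 0.1773  0.0415  0.9833]
 [ 0.5191 -0.8528 -0.0576]] (np.float64(31.483021771252776), np.float64(4.554566500333496)) [0.347  4.6189 2.6513] [ 0.4347 -0.2812  0.1055]
[ 0.0519 -0.0853 -0.0058]
```

Call:
apply_moves([
  [[0.008, -0.013, -0.001], 0],
  [[0.016, -0.026, -0.002], 0],
  [[0.023, -0.038, -0.003], 0],
])

```text
time_s: 13.1
tcp_pos: [0.4082, -0.2822, 0.1882]
eef_rot: [-93.6, -31.0, 11.9]
contact_force: [-0.7, 6.1, -4.8]
gripper_width: 0.0128
```

Call:
apply_moves([
  [[0.01, -0.017, -0.001], 0],
  [[0.021, -0.034, -0.002], 0],
  [[0.034, -0.055, -0.004], 0],
  [[0.034, -0.055, -0.004], 0],
])

```text
time_s: 13.6
tcp_pos: [0.4112, -0.2847, 0.2564]
eef_rot: [-94.1, -31.4, 12.1]
contact_force: [0.2, 0.5, -3.0]
gripper_width: 0.012
```

```bash
python3 - <<'E'
from h import *
p,Rm=tool();s=get_state();print(p,lean(Rm),s["contact_force"],s["moment"],s["gripper_width"])
save("wrist","w4");save("top","t4");save("scene","s4")
cv2.imwrite("pics/m4.png",np.hstack([cv2.resize(load("t4")[0][180:330,320:450],(390,450)),cv2.resize(load("s4")[0][120:270,130:260],(390,450))]))
E
```

```text
[ 0.4112 -0.2847  0.2564] (np.float64(31.638947436601555), np.float64(4.192795201724253)) [ 0.2033  0.4972 -2.9748] [-0.0953  2.2933 -0.0462] 0.012001451761482592
```

View pics/m4.png

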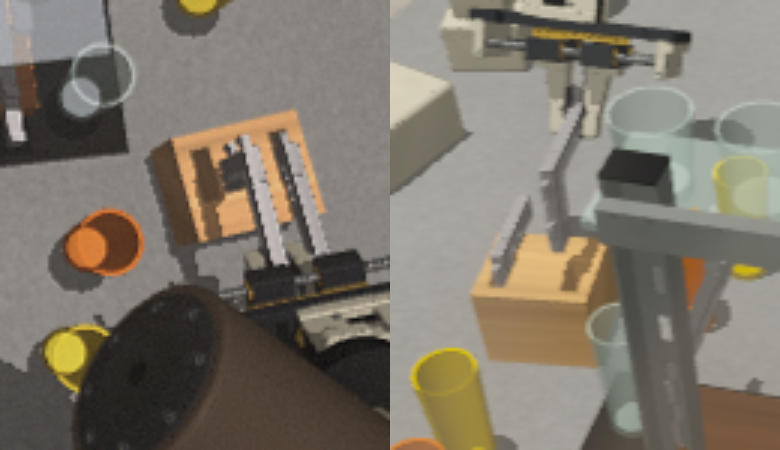

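View pics/w4.png

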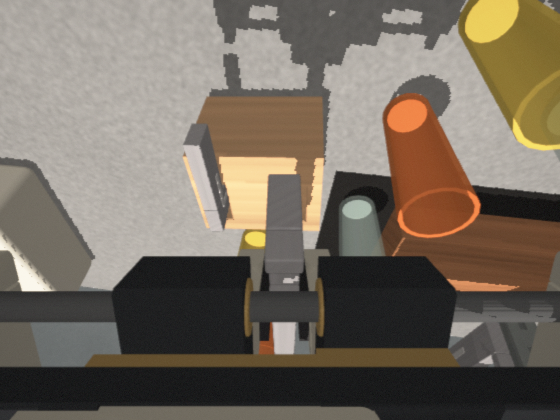

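```bash
python3 - <<'E'
from h import *
d=load("t4");P=cloud(d)
m=(P[...,2]>.20)&(P[...,2]<.25);m[:,:380]=0;m[:,420:]=0;m[:220]=0;m[268:]=0
n,l,s,c=cv2.connectedComponentsWithStats(m.astype(np.uint8))
for i in range(1,n):
    if s[i,4]<30: continue
    Q=P[l==i].astype(np.float32)
    f=cv2.fitLine(Q,cv2.DIST_HUBER,0,.01,.01).ravel();v=f[:3]*np.sign(f[0]);t=(Q-f[3:])@v
    print(s[i],v,"yaw",np.degrees(np.arctan2(v[1],v[0])),"pitch up",np.degrees(np.arcsin(v[2])),f[3:]+v*t.min(),f[3:]+v*t.max())
    k=Q[:,0]>Q[:,0].max()-.006;print("tip",Q[k].mean(0))
E
```

```text
[399 225  21  43 384] [ 0.9899  0.1366 -0.0381] yaw 7.855284 pitch up -2.1814635 [ 0.4376 -0.2803  0.2237] [ 0.5379 -0.2664  0.2199]
tip [ 0.5347 -0.2648  0.2119]
```

```bash
python3 - <<'E'
from h import *
p,Rm=tool();a=np.radians(5.0);n=np.array([-np.sin(a),np.cos(a),0]);y=Rm[:,1]
npj=n-(n@y)*y;print("misfit",np.degrees(np.arcsin(n@y)))
print("turn",np.degrees(np.arctan2(npj@Rm[:,0],npj@Rm[:,2])))
print(sh([.405,-.28,.30]),sh([.387,.046,.300]))
E
```

```text
misfit -0.2938378729771224
turn 5.918984485629069
[ 0.0204 -0.042   0.0022] [ 0.0629 -0.0382  0.3259]
```

Call:
apply_moves([
  [[0.01, -0.021, 0.001], 0],
  [[0.02, -0.042, 0.002], 0],
  [[0.028, -0.041, 0.056], 1],
  [[0.035, -0.041, 0.11], 2],
  [[0.042, -0.04, 0.164], 3],
  [[0.049, -0.04, 0.218], 4],
  [[0.056, -0.039, 0.272], 5],
  [[0.063, -0.038, 0.326], 6],
  [[0.063, -0.038, 0.326], 6],
], grip_force=50)

```text
time_s: 14.88
tcp_pos: [0.3955, 0.0331, 0.3141]
eef_rot: [-89.9, -30.6, 4.8]
contact_force: [2.0, 0.2, -3.9]
gripper_width: 0.0118
```

```bash
python3 - <<'E'
from h import *
p,Rm=tool();s=get_state();print(p,Rm,lean(Rm),s["joints"],s["contact_force"],s["gripper_width"])
save("wrist","w5");save("top","t5");save("scene","s5")
cv2.imwrite("pics/m5.png",np.hstack([cv2.resize(load("t5")[0][150:300,210:340],(390,450)),cv2.resize(load("s5")[0][120:270,180:310],(390,450))]))
E
```

```text
[0.3955 0.0331 0.3141] [[ 0.8576  0.5074 -0.0835]
 [ 0.0713  0.0435  0.9965]
 [ 0.5093 -0.8606  0.0012]] (np.float64(30.617079447388768), np.float64(4.9024806727175685)) [  47.6689  -27.363   -58.2755   32.3361  -40.2805 -154.4273] [ 1.9802  0.1512 -3.9256] 0.011794786759604714
```

View pics/m5.png

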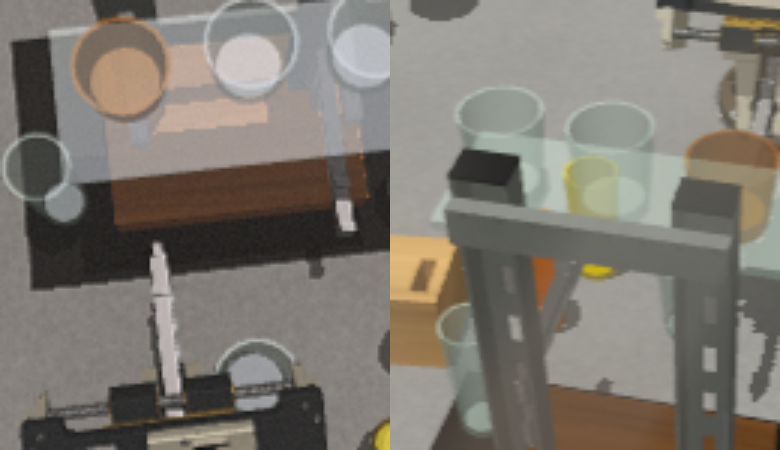

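View pics/w5.png

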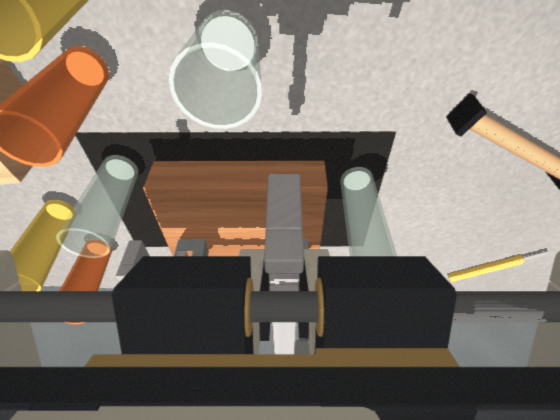

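```bash
python3 - <<'E'
from h import *
d=load("t5");P=cloud(d);im=d[0]
hs=cv2.cvtColor(im,cv2.COLOR_BGR2HSV)
m=(P[...,2]>.245)&(P[...,2]<.31);m[:,:255]=0;m[:,275:]=0;m[:225]=0;m[272:]=0
for v in range(226,272,3):
    k=np.where(m[v])[0]
    if len(k):
        q=P[v,k];print(v,k,np.round(q.mean(0),4),"zs",np.round(q[:,2],3))
E
```

```text
232 [261 262 263] [0.5219 0.0539 0.2749] zs [0.275 0.274 0.275]
235 [261 262 263 264] [0.5145 0.0526 0.2842] zs [0.283 0.285 0.287 0.282]
238 [260 261 262 263 264 265] [0.5081 0.0527 0.284 ] zs [0.286 0.286 0.287 0.281 0.283 0.281]
241 [260 261 262 263 264 265] [0.5015 0.0528 0.2858] zs [0.285 0.285 0.288 0.285 0.286 0.286]
244 [260 261 262 263 264 265 266] [0.4954 0.052  0.2818] zs [0.27  0.288 0.285 0.285 0.287 0.285 0.273]
247 [261 262 263 264 265 266] [0.4888 0.0509 0.2849] zs [0.287 0.285 0.283 0.282 0.288 0.284]
250 [261 262 263 264 265 266 267] [0.4825 0.05   0.2829] zs [0.285 0.285 0.287 0.285 0.282 0.285 0.271]
253 [261 262 263 264 265 266 267] [0.4763 0.0502 0.2816] zs [0.272 0.286 0.284 0.288 0.285 0.285 0.272]
256 [262 263 264 265 266 267] [0.4697 0.049  0.2861] zs [0.286 0.287 0.284 0.285 0.285 0.288]
259 [262 263 264 265 266 267 268] [0.4634 0.0482 0.2836] zs [0.286 0.286 0.285 0.286 0.286 0.284 0.272]
262 [262 263 264 265 266 267] [0.4572 0.0494 0.2833] zs [0.274 0.284 0.286 0.286 0.284 0.287]
265 [263 264 265 266 267 268] [0.4507 0.0472 0.2867] zs [0.286 0.289 0.285 0.289 0.285 0.286]
268 [263 264 265 266 267 268 269] [0.4445 0.0464 0.2842] zs [0.285 0.287 0.289 0.286 0.286 0.285 0.273]
271 [263 264 265 266 267 268 269 270 271 272 273 274] [0.4383 0.0414 0.2772] zs [0.273 0.286 0.288 0.288 0.284 0.286 0.273 0.266 0.272 0.272 0.27  0.27 ]
```

```bash
python3 - <<'E'
from h import *
p,Rm=tool();s=get_state();print(p,lean(Rm),s["qd"],s["contact_force"],s["joints"])
E
```

```text
[0.3957 0.0366 0.3136] (np.float64(30.55464134269522), np.float64(5.460619988329767)) [-6.8809  0.3329 -1.5321 -2.7764 -0.3447  4.4283] [ 0.3126 -1.0715 -3.4796] [  48.0163  -27.2208  -58.224    32.234   -40.1345 -153.9859]
```

```bash
python3 - <<'E'
from h import *
print(sh([.4215,.049,.238]))
E
```

```text
[-0.0153  0.0788  0.0099]
```

Call:
apply_moves([
  [[-0.008, 0.039, 0.005], 0],
  [[-0.015, 0.079, 0.01], 0],
  [[-0.015, 0.079, 0.01], 0],
  [[-0.015, 0.079, 0.01], 0],
])

```text
time_s: 15.52
tcp_pos: [0.4401, 0.0375, 0.2653]
eef_rot: [-89.3, -28.0, 4.9]
contact_force: [-0.1, 0.2, -3.1]
gripper_width: 0.012
```

```bash
python3 - <<'E'
from h import *
p,Rm=tool();s=get_state();print(p,Rm,lean(Rm),s["qd"],s["contact_force"],s["joints"])
d=save("top","t6");P=cloud(d)
p,Rm=tool();print(p)
zt=p[2]-.030
m=(abs(P[...,2]-zt)<.008);m[:,:245]=0;m[:,290:]=0;m[:205]=0;m[275:]=0
n,l,s,c=cv2.connectedComponentsWithStats(m.astype(np.uint8));i=1+np.argmax(s[1:,4]);print(s[i])
Q=P[l==i].astype(np.float32);Q=Q[Q[:,0]>p[0]+.045]
f=cv2.fitLine(Q,cv2.DIST_HUBER,0,.01,.01).ravel();v=f[:3]*np.sign(f[0]);t=(Q-f[3:])@v
print(v,"yaw",np.degrees(np.arctan2(v[1],v[0])),"pitch",np.degrees(np.arcsin(v[2])),f[3:]+v*t.min(),f[3:]+v*t.max(),np.median(Q[:,2]))
E
```

```text
[0.4401 0.0375 0.2653] [[ 0.8797  0.4668 -0.0903]
 [ 0.0747  0.0518  0.9959]
 [ 0.4695 -0.8828  0.0107]] (np.float64(28.01271487475982), np.float64(6.332742489316117)) [ 1.1913 -1.9371  0.1362  0.215  -0.0819 -0.3997] [-0.1024  0.152  -3.0539] [  37.4439  -15.9656  -58.2718   32.4098  -26.9222 -148.8678]
[0.4401 0.038  0.266 ]
[264 220  10  40 185]
[ 0.9924  0.112  -0.0503] yaw 6.43744 pitch -2.8813765 [0.4847 0.0407 0.2321] [0.5546 0.0486 0.2285] 0.23028216
```

Call:
apply_moves([
  [[-0.008, -0.038, 0], 0],
  [[-0.016, -0.077, 0], 0],
  [[0.013, -0.132, 0], 0],
  [[0.042, -0.187, 0], 0],
  [[0.072, -0.242, 0], 0],
  [[0.101, -0.297, 0.002], 0],
  [[0.101, -0.297, 0.002], 0],
])

```text
time_s: 16.45
tcp_pos: [0.3896, 0.0324, 0.5812]
eef_rot: [-88.8, -28.6, 4.8]
contact_force: [-0.3, 0.3, -4.5]
gripper_width: 0.0115
```

```bash
python3 - <<'E'
from h import *
p,Rm=tool();s=get_state();print(p,Rm,lean(Rm),s["contact_force"],s["joints"])
print(sh([.72,-.05,.74]))
E
```

```text
[0.3896 0.0324 0.5812] [[ 0.8753  0.4744 -0.094 ]
 [ 0.074   0.0607  0.9954]
 [ 0.4779 -0.8782  0.018 ]] (np.float64(28.573064764195795), np.float64(7.294585321263692)) [-0.3477  0.3322 -4.4738] [  51.4016  -28.7038  -20.7225   19.9438  -77.3992 -137.095 ]
[ 0.3589  0.0123 -0.1102]
```

Call:
apply_moves([
  [[0.051, 0.002, -0.016], 0],
  [[0.102, 0.004, -0.031], 0],
  [[0.154, 0.005, -0.047], 0],
  [[0.205, 0.007, -0.063], 0],
  [[0.256, 0.009, -0.079], 0],
  [[0.308, 0.011, -0.094], 0],
  [[0.359, 0.012, -0.11], 0],
])

```text
time_s: 17.32
tcp_pos: [0.7215, -0.0492, 0.7335]
eef_rot: [-89.2, -28.1, 5.0]
contact_force: [0.4, 0.9, -1.0]
gripper_width: 0.012
```

Call:
apply_moves([
  [[0.3, -0.35, -0.1], 0],
])

```text
time_s: 17.45
tcp_pos: [0.7365, -0.0572, 0.7747]
eef_rot: [-89.2, -27.6, 5.0]
contact_force: [1.4, 0.8, -0.8]
gripper_width: 0.0117
```

```bash
python3 - <<'E'
from h import *
p,Rm=tool();s=get_state();print(p,Rm,lean(Rm),s["contact_force"],s["joints"])
E
```

```text
[ 0.7365 -0.0572  0.7747] [[ 0.8827  0.4605 -0.0935]
 [ 0.077   0.0546  0.9955]
 [ 0.4636 -0.886   0.0128]] (np.float64(27.630928809445308), np.float64(6.761996123927855)) [ 1.4008  0.837  -0.8276] [ 11.5709  19.4416  56.4929   2.2592 -99.4961 -95.4657]
```

Call:
apply_moves([
  [[0.3, -0.35, -0.1], 0],
])

```text
time_s: 17.58
tcp_pos: [0.736, -0.068, 0.8185]
eef_rot: [-89.6, -29.0, 4.9]
contact_force: [-22.3, 41.2, 53.3]
gripper_width: 0.0119
```

Call:
apply_moves([
  [[0.3, -0.35, -0.1], 0],
])

```text
time_s: 17.7
tcp_pos: [0.7289, -0.0733, 0.8306]
eef_rot: [-90.2, -30.4, 5.0]
contact_force: [2.8, 1.2, -3.9]
gripper_width: 0.0119
```

```bash
python3 - <<'E'
from h import *
p,Rm=tool();s=get_state();print(p,Rm,lean(Rm),s["contact_force"],s["joints"])
E
```

```text
[ 0.7289 -0.0733  0.8306] [[ 0.8589  0.5049 -0.0855]
 [ 0.0754  0.0405  0.9963]
 [ 0.5065 -0.8622 -0.0033]] (np.float64(30.430402888158408), np.float64(4.586413857060939)) [ 2.8278  1.2185 -3.9116] [  10.8014   23.5668   71.1719    3.2923 -107.2951  -94.0128]
```

Call:
apply_moves([
  [[0.02, -0.025, 0.0], 0],
])

```text
time_s: 17.82
tcp_pos: [0.7135, -0.0723, 0.856]
eef_rot: [-90.5, -32.9, 4.9]
contact_force: [-0.7, -0.8, -1.4]
gripper_width: 0.0119
```

```bash
python3 - <<'E'
from h import *
p,Rm=tool();s=get_state();print(p,Rm,lean(Rm),s["contact_force"],s["joints"],s["gripper_width"])
print(sh([.46,-.03,.66]))
E
```

```text
[ 0.7135 -0.0723  0.856 ] [[ 0.8366  0.5419 -0.0797]
 [ 0.071   0.0369  0.9968]
 [ 0.5431 -0.8396 -0.0076]] (np.float64(32.90119076308757), np.float64(3.898888849013815)) [-0.6911 -0.8135 -1.3698] [  11.5628   22.1371   71.6986    4.3409 -106.8487  -94.3842] 0.01188349703712532
[-0.3156  0.0287  0.0639]
```

```bash
python3 - <<'E'
from h import *
for t in([.425,.02,.62],[.425,.04,.34]):print(sh(t))
E
```

```text
[-0.363   0.0452  0.1168]
[-0.5137  0.281   0.1389]
```

Call:
apply_moves([
  [[-0.052, 0.006, 0.017], 0],
  [[-0.104, 0.013, 0.033], 0],
  [[-0.156, 0.019, 0.05], 0],
  [[-0.207, 0.026, 0.067], 0],
  [[-0.259, 0.032, 0.083], 0],
  [[-0.311, 0.039, 0.1], 0],
  [[-0.363, 0.045, 0.117], 0],
  [[-0.393, 0.092, 0.121], 0],
  [[-0.423, 0.139, 0.126], 0],
  [[-0.453, 0.187, 0.13], 0],
  [[-0.484, 0.234, 0.135], 0],
  [[-0.514, 0.281, 0.139], 0],
  [[-0.514, 0.281, 0.139], 0],
])

```text
time_s: 19.45
tcp_pos: [0.4213, 0.0385, 0.3358]
eef_rot: [-90.5, -32.5, 4.9]
contact_force: [0.7, 0.0, -1.5]
gripper_width: 0.0117
```

```bash
cat >> h.py <<'E'
def meas(pic):
    d=save("top",pic);P=cloud(d);p,Rm=tool();zt=p[2]-.030
    g=p+.047*Rm[:,1]
    m=(abs(P[...,2]-zt)<.010)&(P[...,0]>g[0]+.02)&(P[...,0]<g[0]+.11)&(abs(P[...,1]-g[1]-.087*(P[...,0]-g[0]))<.015)
    Q=P[m].astype(np.float32)
    if len(Q)<20: print("few",len(Q));return
    Q=Q[Q[:,2]>np.percentile(Q[:,2],30)-.003]
    f=cv2.fitLine(Q,cv2.DIST_HUBER,0,.005,.005).ravel();v=f[:3]*np.sign(f[0]);t=(Q-f[3:])@v
    print(len(Q),"yaw",np.degrees(np.arctan2(v[1],v[0])),"pitch",np.degrees(np.arcsin(v[2])),f[3:]+v*t.min(),f[3:]+v*t.max(),"exp",p+[.119,.0102,-.03])
E
python3 - <<'E'
from h import *
p,Rm=tool();s=get_state();print(p,Rm,lean(Rm),s["contact_force"],s["joints"],s["gripper_width"])
meas("t7")
save("scene","s7")
cv2.imwrite("pics/s7c.png",cv2.resize(load("s7")[0][120:320,180:360],None,fx=4,fy=3))
E
```

```text
[0.4213 0.0385 0.3358] [[ 0.8404  0.5359 -0.0813]
 [ 0.0727  0.037   0.9967]
 [ 0.5371 -0.8435 -0.0079]] (np.float64(32.493064977620485), np.float64(3.953204803457177)) [ 0.7025  0.0277 -1.5115] [  44.5032  -24.9042  -55.7215   34.1295  -38.4957 -152.9228] 0.01171745653358686
197 yaw 4.679848 pitch 1.4189552 [0.4691 0.0414 0.3072] [0.5395 0.0472 0.3089] exp [0.5423 0.0503 0.3102]
```

View pics/s7c.png

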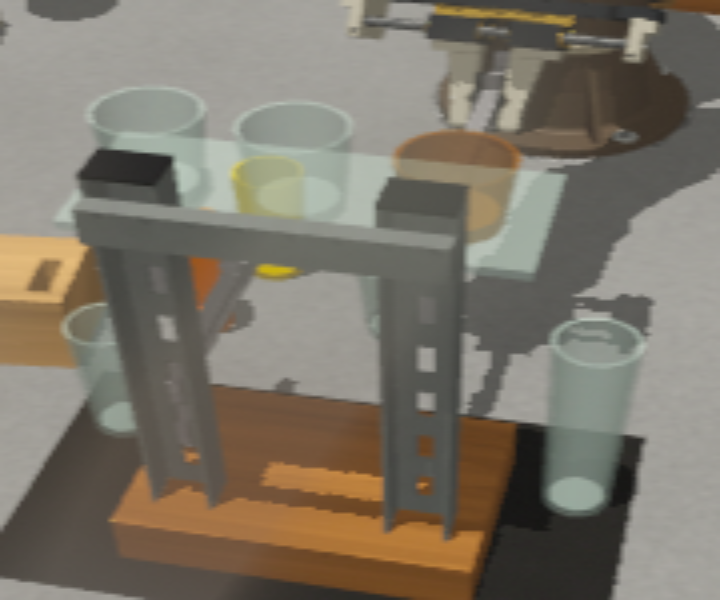

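Call:
apply_moves([
  [[-0.027, -0.007, 0.002], 0],
  [[-0.027, -0.007, 0.002], 0],
])

```text
time_s: 19.8
tcp_pos: [0.3977, 0.0414, 0.3347]
eef_rot: [-90.1, -32.9, 4.8]
contact_force: [-0.4, 0.5, -1.9]
gripper_width: 0.0117
```

```bash
python3 - <<'E'
from h import *
p,Rm=tool();s=get_state();print(p,Rm,lean(Rm),s["contact_force"],s["joints"],s["gripper_width"])
meas("t8")
E
```

```text
[0.3977 0.0414 0.3347] [[ 0.8363  0.542  -0.0832]
 [ 0.0705  0.0442  0.9965]
 [ 0.5438 -0.8392 -0.0013]] (np.float64(32.942184849148916), np.float64(4.6616442368594635)) [-0.3905  0.4877 -1.8647] [  49.8532  -28.882   -57.9522   35.1811  -42.0367 -157.6945] 0.011747460476101442
212 yaw 4.9392233 pitch 1.6930542 [0.4434 0.0442 0.3063] [0.5188 0.0507 0.3085] exp [0.5173 0.052  0.3049]
```

Call:
apply_moves([
  [[-0.02, 0.01, 0.001], 0],
  [[-0.02, 0.01, 0.001], 0],
])

```text
time_s: 20.1
tcp_pos: [0.3933, 0.0391, 0.3252]
eef_rot: [-90.2, -31.6, 4.9]
contact_force: [-0.3, 0.3, -3.0]
gripper_width: 0.0113
```

```bash
python3 - <<'E'
from h import *
p,Rm=tool();s=get_state();print(p,Rm,lean(Rm),s["contact_force"],s["joints"],s["gripper_width"])
meas("t9")
E
```

```text
[0.3933 0.0391 0.3252] [[ 0.8486  0.5224 -0.0831]
 [ 0.0721  0.0414  0.9965]
 [ 0.5241 -0.8517 -0.0026]] (np.float64(31.605864049730105), np.float64(4.526322028094947)) [-0.3112  0.3044 -2.9962] [  50.038   -28.6068  -58.1104   33.7106  -42.3488 -156.8942] 0.01132376137769405
204 yaw 4.865966 pitch 0.45008126 [0.438  0.0419 0.2958] [0.5115 0.0482 0.2964] exp [0.5124 0.0493 0.2951]
```

```bash
python3 - <<'E'
from h import *
for t in([.43,.0435,.31],[.465,.050,.27],[.5,.0557,.238]):print(sh(t))
E
```

```text
[0.0234 0.0322 0.0014]
[0.0326 0.0848 0.0051]
[0.046  0.1306 0.0079]
```

Call:
apply_moves([
  [[0.023, 0.032, 0.001], 0],
  [[0.028, 0.059, 0.003], 0],
  [[0.033, 0.085, 0.005], 0],
  [[0.039, 0.108, 0.007], 0],
  [[0.046, 0.131, 0.008], 0],
  [[0.046, 0.131, 0.008], 0],
  [[0.046, 0.131, 0.008], 0],
])

```text
time_s: 21.02
tcp_pos: [0.5082, 0.0533, 0.2518]
eef_rot: [-89.9, -30.2, 4.9]
contact_force: [0.6, -1.0, -3.2]
gripper_width: 0.0116
```

```bash
python3 - <<'E'
from h import *
p,Rm=tool();s=get_state();print(p,Rm,lean(Rm),s["contact_force"],s["joints"],s["gripper_width"])
meas("t10")
save("scene","s10");save("wrist","w10")
cv2.imwrite("pics/s10c.png",cv2.resize(load("s10")[0][150:310,220:340],None,fx=5,fy=3.7))
E
```

```text
[0.5082 0.0533 0.2518] [[ 0.8614  0.5005 -0.086 ]
 [ 0.0737  0.0442  0.9963]
 [ 0.5025 -0.8646  0.0012]] (np.float64(30.165508397658243), np.float64(5.050301175883621)) [ 0.6459 -0.9513 -3.1805] [  27.7186   -6.6878  -58.199    47.8746  -15.136  -156.8578] 0.011645543819153848
69 yaw 6.384895 pitch -1.5008786 [0.5522 0.0559 0.2214] [0.582  0.0593 0.2206] exp [0.6271 0.0638 0.2223]
```

View pics/s10c.png

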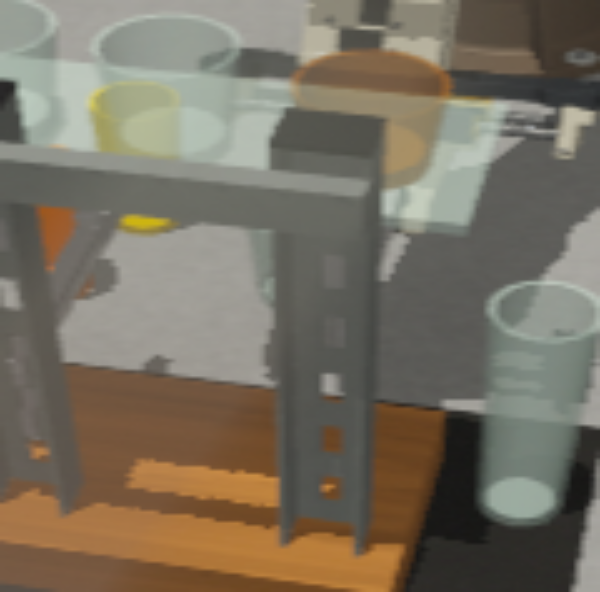

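View pics/w10.png

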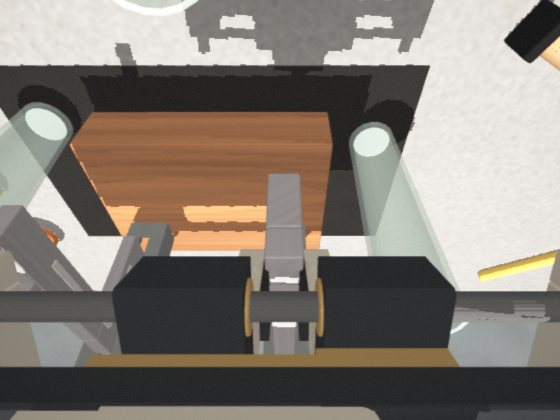

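```bash
python3 - <<'E'
from h import *
print(get_state()["joints"])
for t in([.53,.0587,.238],[.545,.06,.238]):print(sh(t))
E
```

```text
[  27.7797   -6.806   -58.2086   47.8872  -15.1137 -156.8719]
[0.0118 0.024  0.0028]
[0.0248 0.0316 0.0028]
```

Call:
apply_moves([
  [[0.01, 0.012, 0.002], 0],
  [[0.015, 0.024, 0.003], 0],
  [[0.015, 0.024, 0.003], 0],
])

```text
time_s: 21.55
tcp_pos: [0.5332, 0.0587, 0.2399]
eef_rot: [-89.9, -30.1, 4.9]
contact_force: [-0.5, -1.1, -2.9]
gripper_width: 0.0114
```

```bash
python3 - <<'E'
from h import *
p,Rm=tool();s=get_state();print(p,Rm,lean(Rm),s["contact_force"],s["joints"],s["gripper_width"])
meas("t11")
E
```

```text
[0.5332 0.0587 0.2399] [[ 0.8617  0.4999 -0.0869]
 [ 0.0742  0.0452  0.9962]
 [ 0.5019 -0.8649  0.0018]] (np.float64(30.129091463773392), np.float64(5.166536181327326)) [-0.4582 -1.1173 -2.8705] [  22.8488   -2.9754  -58.2154   56.681   -10.5126 -161.8604] 0.011382021969128587
few 15
```

Call:
apply_moves([
  [[0.005, 0.003, 0], 0],
  [[0.01, 0.006, 0], 0],
  [[0.01, 0.006, 0], 0],
])

```text
time_s: 21.98
tcp_pos: [0.5453, 0.0602, 0.24]
eef_rot: [-89.8, -30.2, 4.9]
contact_force: [0.1, -0.3, -4.0]
gripper_width: 0.0119
```

```bash
python3 - <<'E'
from h import *
p,Rm=tool();s=get_state();print(p,Rm,lean(Rm),s["contact_force"],s["moment"],s["joints"],s["gripper_width"])
save("scene","s12")
cv2.imwrite("pics/s12c.png",cv2.resize(load("s12")[0][170:310,240:340],None,fx=6,fy=4.2))
E
```

```text
[0.5453 0.0602 0.24  ] [[ 0.8614  0.5003 -0.0871]
 [ 0.0742  0.0458  0.9962]
 [ 0.5024 -0.8646  0.0024]] (np.float64(30.161535600944745), np.float64(5.233236735739234)) [ 0.1384 -0.324  -3.991 ] [-0.1997  2.2103  0.0115] [  22.3507   -1.7508  -57.0514   56.626   -10.2    -161.3868] 0.011887597262384584
```

View pics/s12c.png

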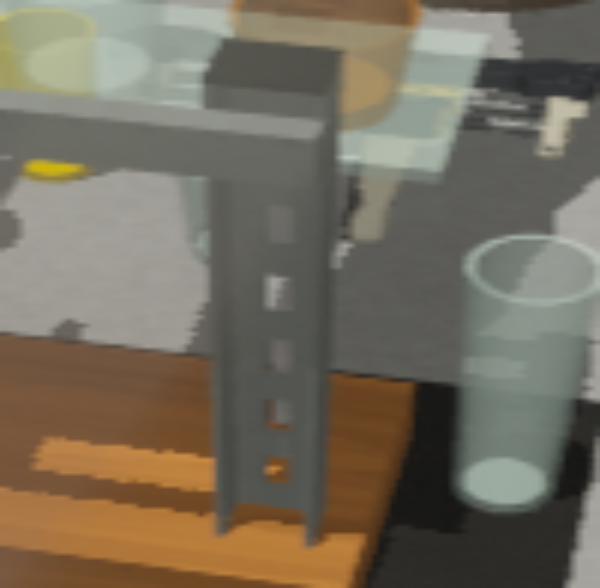

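Call:
apply_moves([
  [[0.004, 0.003, 0], 0],
  [[0.008, 0.005, 0], 0],
  [[0.008, 0.005, 0], 0],
])

```text
time_s: 22.4
tcp_pos: [0.5546, 0.0608, 0.2394]
eef_rot: [-89.9, -30.1, 4.9]
contact_force: [-0.8, -0.8, -2.8]
gripper_width: 0.0119
```

```bash
python3 - <<'E'
from h import *
p,Rm=tool();s=get_state();print(p,Rm,lean(Rm),s["contact_force"],s["moment"],s["joints"],s["gripper_width"])
d=save("scene","s13")
cv2.imwrite("pics/s13c.png",cv2.resize(load("s13")[0][170:310,240:340],None,fx=6,fy=4.2))
E
```

```text
[0.5546 0.0608 0.2394] [[ 0.8617  0.4999 -0.0868]
 [ 0.0739  0.0455  0.9962]
 [ 0.5019 -0.8649  0.0022]] (np.float64(30.129172922229003), np.float64(5.198675502709347)) [-0.849  -0.7931 -2.8054] [-0.1905  2.1416  0.0273] [  21.9234   -0.7599  -56.1704   56.5993   -9.9637 -161.0209] 0.011943985106067824
```

View pics/s13c.png

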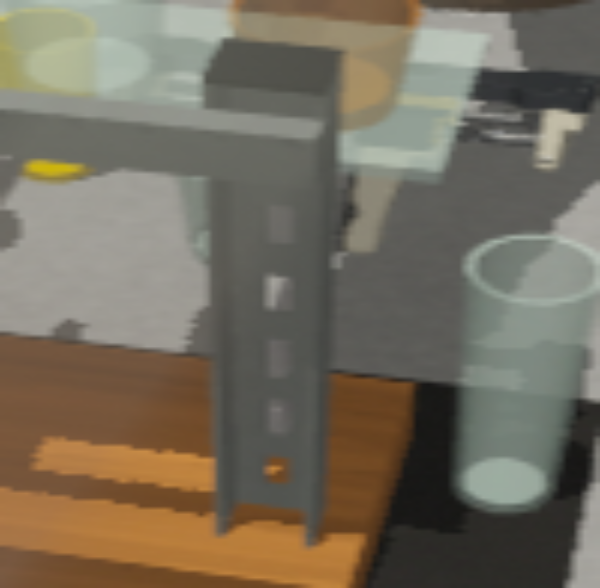

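Call:
apply_moves([
  [[0.003, 0.002, 0], 0],
  [[0.003, 0.002, 0], 0],
])

```text
time_s: 22.7
tcp_pos: [0.557, 0.0605, 0.2382]
eef_rot: [-89.9, -30.0, 4.9]
contact_force: [-3.7, -1.0, -4.0]
gripper_width: 0.012
```

Call:
apply_moves([
  [[0.002, 0.001, 0], 0],
  [[0.002, 0.001, 0], 0],
])

```text
time_s: 22.95
tcp_pos: [0.5575, 0.0601, 0.2372]
eef_rot: [-90.0, -29.9, 5.0]
contact_force: [-18.5, 0.7, 1.9]
gripper_width: 0.0119
```

Call:
apply_moves([
  [[-0.003, 0.002, 0], 0],
  [[-0.005, 0.006, 0], 0],
  [[-0.005, 0.006, 0], 0],
])

```text
time_s: 23.32
tcp_pos: [0.5573, 0.0611, 0.2302]
eef_rot: [-89.9, -30.0, 5.0]
contact_force: [-9.9, 3.6, -1.5]
gripper_width: 0.0117
```

Call:
apply_moves([
  [[-0.001, 0.002, 0], 0],
  [[-0.002, 0.003, 0], 0],
  [[-0.002, 0.003, 0], 0],
])

```text
time_s: 23.7
tcp_pos: [0.5583, 0.0612, 0.2293]
eef_rot: [-89.8, -30.1, 4.9]
contact_force: [-24.7, -0.2, 7.1]
gripper_width: 0.0119
```

```bash
python3 - <<'E'
from h import *
p,Rm=tool();s=get_state();print(p,Rm,lean(Rm),s["contact_force"],s["moment"],s["joints"],s["gripper_width"])
d=save("top","t14");P=cloud(d)
for x in (.53,.54,.55,.56,.6):
    u,v=proj(d,[x,.071-(.675-x)*.0872,.2])[0];u,v=int(round(u)),int(round(v));print(x,(u,v),P[v,u-1:u+2,2],P[v,u])
cv2.imwrite("pics/t14c.png",cv2.resize(d[0][180:280,220:340],None,fx=6,fy=6))
E
```

```text
[0.5583 0.0612 0.2293] [[ 0.8617  0.4998 -0.0878]
 [ 0.0746  0.0463  0.9961]
 [ 0.502  -0.8649  0.0026]] (np.float64(30.131614829234163), np.float64(5.290510313476507)) [-24.7417  -0.2228   7.1296] [-0.0042  7.3402  0.4822] [  15.1864    0.3215  -58.2771   71.6972   -5.2135 -170.5015] 0.011917795747864513
0.53 (261, 232) [0.41   0.408  0.4082] [0.5075 0.0504 0.408 ]
0.54 (261, 228) [0.3921 0.3916 0.3928] [0.5169 0.0509 0.3916]
0.55 (261, 224) [0.3748 0.3751 0.376 ] [0.5266 0.0515 0.3751]
0.56 (260, 219) [0.336  0.3345 0.3356] [0.542  0.0551 0.3345]
0.6 (258, 203) [0.3302 0.331  0.331 ] [0.5758 0.0589 0.331 ]
```

View pics/t14c.png

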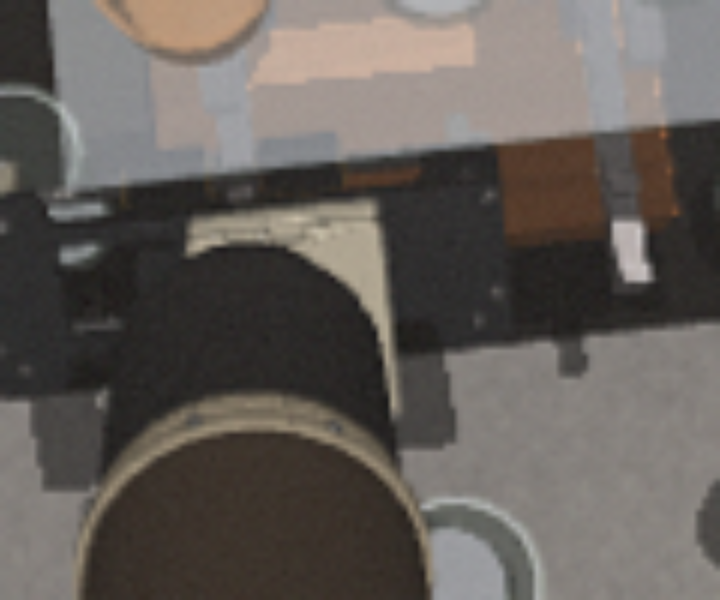

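Call:
apply_moves([
  [[-0.006, 0.004, 0], 0],
  [[-0.011, 0.008, 0], 0],
  [[-0.011, 0.008, 0], 0],
])

```text
time_s: 24.12
tcp_pos: [0.5583, 0.0612, 0.2252]
eef_rot: [-89.7, -29.6, 4.9]
contact_force: [6.9, -0.2, 0.7]
gripper_width: 0.0116
```

```bash
python3 - <<'E'
from h import *
p,Rm=tool();s=get_state();print(p,Rm,lean(Rm),s["contact_force"],s["moment"],s["joints"],s["gripper_width"])
E
```

```text
[0.5583 0.0612 0.2252] [[ 0.866   0.4921 -0.0885]
 [ 0.0746  0.0479  0.9961]
 [ 0.4944 -0.8692  0.0048]] (np.float64(29.632021848153165), np.float64(5.555212366828214)) [ 6.9463 -0.1993  0.686 ] [ 0.011  -1.5347 -0.1235] [  16.2344    0.7513  -58.0236   69.0252   -5.6312 -168.7932] 0.011615884452281225
```

Call:
apply_moves([
  [[-0.002, 0.004, 0], 0],
  [[-0.003, 0.008, 0], 0],
  [[-0.003, 0.008, 0], 0],
])

```text
time_s: 24.5
tcp_pos: [0.5591, 0.0608, 0.2216]
eef_rot: [-89.7, -29.4, 5.0]
contact_force: [-29.8, -0.5, 34.2]
gripper_width: 0.0121
```

```bash
python3 - <<'E'
from h import *
p,Rm=tool();s=get_state();print(p,Rm,lean(Rm),s["contact_force"],s["moment"],s["joints"],s["gripper_width"])
E
```

```text
[0.5591 0.0608 0.2216] [[ 0.8681  0.4883 -0.0895]
 [ 0.0754  0.0485  0.996 ]
 [ 0.4907 -0.8713  0.0053]] (np.float64(29.385258550474926), np.float64(5.674845507910674)) [-29.7576  -0.489   34.1866] [0.4005 4.8692 0.6753] [  15.0736    1.145   -58.2365   71.2558   -4.8541 -170.0177] 0.012133577196303005
```

Call:
apply_moves([
  [[0.0, -0.005, 0], 0],
  [[0.0, -0.005, 0], 0],
])

```text
time_s: 24.75
tcp_pos: [0.5588, 0.0608, 0.2248]
eef_rot: [-89.6, -29.3, 4.8]
contact_force: [10.7, -2.7, 1.4]
gripper_width: 0.012
```

```bash
python3 - <<'E'
from h import *
p,Rm=tool();s=get_state();print(p,lean(Rm),s["contact_force"],s["moment"],s["gripper_width"])
d=save("wrist","w15")
E
```

```text
[0.5588 0.0608 0.2248] (np.float64(29.254916983744284), np.float64(5.565237264355923)) [10.6778 -2.7211  1.3521] [-1.0792 -2.5495 -1.1264] 0.012048693356194287
```

View pics/w15.png

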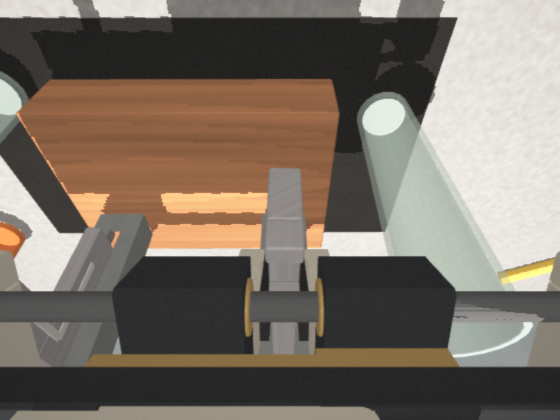

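Call:
apply_moves([
  [[0, 0, 0], 0],
  [[0, 0, 0], 0],
], gripper=0.35)

```text
time_s: 25.05
tcp_pos: [0.5563, 0.0599, 0.2221]
eef_rot: [-89.7, -29.0, 4.9]
contact_force: [-0.2, -0.0, 0.4]
gripper_width: 0.0266
```

```bash
python3 - <<'E'
from h import *
p,Rm=tool();s=get_state();print(p,Rm,lean(Rm),s["contact_force"],s["moment"],s["gripper_width"],s["joints"])
E
```

```text
[0.5563 0.0599 0.2221] [[ 0.8715  0.4824 -0.0881]
 [ 0.0751  0.0462  0.9961]
 [ 0.4846 -0.8747  0.004 ]] (np.float64(28.987860325827498), np.float64(5.469020790137881)) [-0.1797 -0.0015  0.4136] [-0.08    1.4684  0.0248] 0.026563552932883077 [  18.9966    0.9448  -57.32     62.3592   -7.352  -164.5243]
```

Call:
apply_moves([
  [[0, -0.04, 0], 0],
  [[0, -0.09, 0], 0],
  [[-0.01, -0.14, -0.015], 0],
  [[-0.02, -0.19, -0.03], 0],
  [[-0.027, -0.242, -0.047], 0],
  [[-0.027, -0.242, -0.047], 0],
])

```text
time_s: 25.8
tcp_pos: [0.4195, -0.0006, 0.4249]
eef_rot: [-89.4, -29.5, 4.8]
contact_force: [0.2, 0.7, -0.6]
gripper_width: 0.0304
```

```bash
python3 - <<'E'
from h import *
d=save("wrist","w16");p,Rm=tool();print(p,lean(Rm))
cv2.imwrite("pics/w16c.png",cv2.resize(d[0][90:260,150:390],None,fx=3.3,fy=3.3,interpolation=2))
E
```

```text
[ 0.4198 -0.0002  0.4225] (np.float64(29.27312002871744), np.float64(5.793167758679884))
```

View pics/w16c.png

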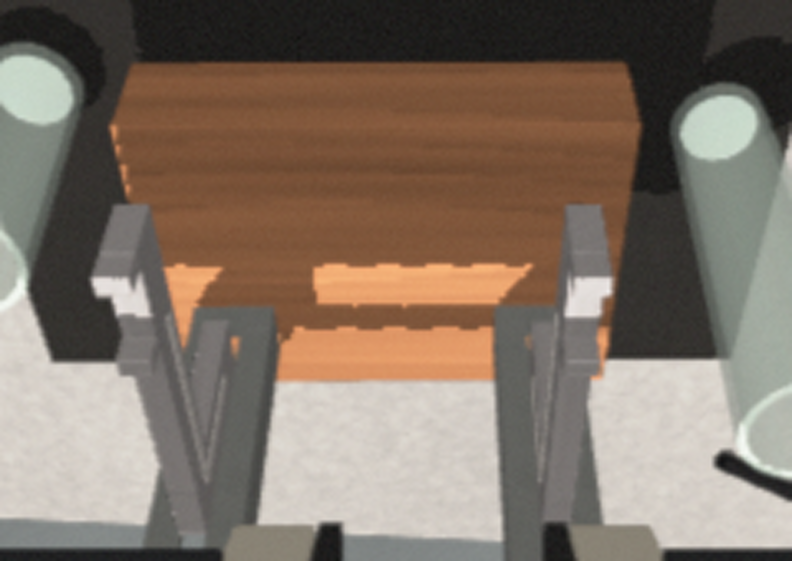

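Both brackets are now in view, looking level with each other. Next I measure their heights.

```bash
python3 - <<'E'
from h import *
d=load("w16");P=cloud(d)
c,s=np.cos(np.radians(5)),np.sin(np.radians(5));o=np.array([.6815,-.004])
L=np.empty_like(P);L[...,0]=(P[...,0]-o[0])*c+(P[...,1]-o[1])*s;L[...,1]=-(P[...,0]-o[0])*s+(P[...,1]-o[1])*c;L[...,2]=P[...,2]
np.save("L.npy",L)
for y0 in(-.075,.075):
    for a,b in((-.16,-.140),(-.138,-.119),(-.116,-.104),(-.1,-.085),(-.085,-.07),(-.07,-.05),(-.05,-.03),(-.03,-.01),(-.01,.004)):
        m=(abs(L[...,1]-y0)<.012)&(L[...,0]>a)&(L[...,0]<b)&(L[...,2]>.17)&(L[...,2]<.23)
        if m.sum()>5:
            z=L[m];zt=np.percentile(z[:,2],90);k=z[:,2]>zt-.0025;print(y0,(a,b),m.sum(),"top",zt,np.median(z[k],0))
    m=(abs(L[...,1]-y0)<.014)&(L[...,2]>.196)&(L[...,2]<.22)
    print("prong pts x range",np.percentile(L[m][:,0],[0,2,98,100]),L[m][:,2].max())
E
```

```text
-0.075 (-0.16, -0.14) 358 top 0.2035459039497174 [-0.1468 -0.0744  0.2034]
-0.075 (-0.138, -0.119) 186 top 0.1921216104695955 [-0.1261 -0.0731  0.1916]
-0.075 (-0.116, -0.104) 212 top 0.20378111063912563 [-0.1108 -0.0742  0.2034]
-0.075 (-0.1, -0.085) 116 top 0.19216108081986077 [-0.0909 -0.0726  0.1915]
-0.075 (-0.085, -0.07) 134 top 0.1922187780040482 [-0.0779 -0.0745  0.1915]
-0.075 (-0.07, -0.05) 161 top 0.19210070790568962 [-0.0601 -0.0742  0.1916]
-0.075 (-0.05, -0.03) 147 top 0.19217591165993048 [-0.04   -0.0741  0.1915]
-0.075 (-0.03, -0.01) 133 top 0.1920849819985029 [-0.0203 -0.0743  0.1915]
-0.075 (-0.01, 0.004) 173 top 0.1953278854671575 [ 0.0002 -0.0746  0.1953]
prong pts x range [-0.151  -0.1506  0.0004  0.0013] 0.20461601277829933
0.075 (-0.16, -0.14) 327 top 0.20459961071320032 [-0.1468  0.0743  0.2045]
0.075 (-0.138, -0.119) 136 top 0.19339410729393008 [-0.126   0.074   0.1927]
0.075 (-0.116, -0.104) 179 top 0.20491695699080797 [-0.1117  0.0745  0.2045]
0.075 (-0.1, -0.085) 89 top 0.19343870246593403 [-0.0902  0.0741  0.1926]
0.075 (-0.085, -0.07) 110 top 0.19322658642103868 [-0.077   0.0742  0.1926]
0.075 (-0.07, -0.05) 130 top 0.1932136162592997 [-0.0601  0.0745  0.1927]
0.075 (-0.05, -0.03) 120 top 0.19311288411618593 [-0.0401  0.0741  0.1926]
0.075 (-0.03, -0.01) 107 top 0.19327793357320552 [-0.0198  0.0743  0.1926]
0.075 (-0.01, 0.004) 179 top 0.22050631994015507 [0.0001 0.065  0.2235]
prong pts x range [-0.151  -0.1507  0.0009  0.0019] 0.21999780363228305
```

```bash
python3 - <<'E'
from h import *
L=np.load("L.npy")
m=(abs(L[...,2]-.0515)<.006)&(L[...,0]>-.1)&(L[...,0]<-.01)&(abs(L[...,1])<.11)
Q=L[m];A=np.c_[Q[:,:2],np.ones(len(Q))];print(len(Q),np.linalg.lstsq(A,Q[:,2],rcond=None)[0])
# rail from top
d=load("top0");P=cloud(d)
m=(P[...,2]>.012)&(P[...,2]<.045);m[:,:120]=0;m[:,210:]=0;m[:225]=0;m[275:]=0
n,l,s,c=cv2.connectedComponentsWithStats(m.astype(np.uint8));i=1+np.argmax(s[1:,4]);Q=P[l==i]
r=cv2.minAreaRect(Q[:,:2].astype(np.float32));print(s[i],r,Q[:,2].max())
f=cv2.fitLine(Q[:,:2].astype(np.float32),cv2.DIST_HUBER,0,.01,.01).ravel();print(f,np.degrees(np.arctan2(f[1],f[0])))
t=(Q[:,:2]-f[2:])@f[:2];print(f[2:]+f[:2]*t.min(),f[2:]+f[:2]*t.max(),np.ptp(t))
# vases/tumbler by top cam
for u,v in((222,206),(353,205),(295,278)):print(P[v-2:v+3,u-12:u+13,2].max())
E
```

```text
6359 [-0.0006 -0.0006  0.0515]
[127 230  74  38 666] ((0.5101810693740845, 0.33200252056121826), (0.20003682374954224, 0.03559459373354912), 67.34801483154297) 0.04048066606342138
[0.3822 0.9241 0.5106 0.3325] 67.530495
[0.4722 0.2395] [0.5486 0.4244] 0.20007137551611812
0.3324238445716019
0.13228950476169854
0.07281933005894614
```

```bash
python3 - <<'E'
from h import *
for nm in("top","scene"):
    d=save(nm,nm+"17");P=cloud(d)
    c,s=np.cos(np.radians(5)),np.sin(np.radians(5));o=np.array([.6815,-.004])
    X=(P[...,0]-o[0])*c+(P[...,1]-o[1])*s;Y=-(P[...,0]-o[0])*s+(P[...,1]-o[1])*c;Z=P[...,2]
    for y0 in(-.075,.075):
        m=(abs(Y-y0)<.016)&(X>-.155)&(X<-.138)&(Z>.195)&(Z<.215);print(nm,y0,m.sum(),[np.round(np.median(q[m]),4) for q in(X,Y,Z)] if m.sum() else "")
        m=(abs(Y-y0)<.016)&(X>-.137)&(X<-.117)&(Z>.183)&(Z<.199);print(nm,y0,"floor",m.sum(),[np.round(np.median(q[m]),4) for q in(X,Y,Z)] if m.sum() else "")
E
```

```text
top -0.075 23 [np.float64(-0.1466), np.float64(-0.0746), np.float64(0.2038)]
top -0.075 floor 46 [np.float64(-0.1262), np.float64(-0.0741), np.float64(0.1925)]
top 0.075 22 [np.float64(-0.1464), np.float64(0.0739), np.float64(0.2049)]
top 0.075 floor 41 [np.float64(-0.1275), np.float64(0.0744), np.float64(0.1941)]
scene -0.075 0 
scene -0.075 floor 7 [np.float64(-0.1204), np.float64(-0.0669), np.float64(0.1906)]
scene 0.075 0 
scene 0.075 floor 11 [np.float64(-0.1311), np.float64(0.0788), np.float64(0.193)]
```

Call:
apply_moves([
  [[0.007, 0.052, 0.017], 0],
  [[0.017, 0.102, 0.032], 0],
  [[0.027, 0.152, 0.047], 0],
  [[0.027, 0.202, 0.047], 0],
  [[0.027, 0.24, 0.047], 0],
  [[0.027, 0.24, 0.047], 0],
])

```text
time_s: 26.7
tcp_pos: [0.5546, 0.0594, 0.2187]
eef_rot: [-89.8, -28.5, 4.9]
contact_force: [0.3, -2.1, 0.5]
gripper_width: 0.0308
```

```bash
python3 - <<'E'
from h import *
p,Rm=tool();s=get_state();print(p,Rm,lean(Rm),s["contact_force"],s["moment"],s["gripper_width"],s["joints"])
E
```

```text
[0.5546 0.0594 0.2187] [[ 0.8754  0.4753 -0.0879]
 [ 0.0758  0.0445  0.9961]
 [ 0.4773 -0.8787  0.0029]] (np.float64(28.511889227131686), np.float64(5.3519049704251955)) [ 0.3367 -2.1472  0.5453] [-0.2797  1.363  -0.0605] 0.03079009928143702 [  19.8772    1.1632  -57.1376   60.1936   -7.9306 -163.135 ]
```

Call:
apply_moves([
  [[0, 0, 0], 0],
  [[0, 0, 0], 0],
  [[0, 0, 0], 0],
], gripper=0.0, grip_force=50)

```text
time_s: 27.08
tcp_pos: [0.5559, 0.0604, 0.225]
eef_rot: [-89.7, -29.1, 4.9]
contact_force: [4.1, -0.5, -4.4]
gripper_width: 0.0117
```

Call:
apply_moves([
  [[-0.001, 0.002, 0], 0],
  [[-0.001, 0.003, 0], 0],
])

```text
time_s: 27.32
tcp_pos: [0.5558, 0.0603, 0.2231]
eef_rot: [-89.7, -29.2, 4.9]
contact_force: [-26.2, -1.4, 23.8]
gripper_width: 0.0116
```

```bash
python3 - <<'E'
from h import *
p,Rm=tool();s=get_state();print(p,lean(Rm),s["contact_force"],s["moment"],s["gripper_width"],s["joints"])
E
```

```text
[0.5558 0.0603 0.2231] (np.float64(29.220351946161372), np.float64(5.537679432878893)) [-26.1821  -1.4431  23.8308] [-0.1339  5.688   0.3107] 0.011639410481283466 [  18.0439    0.7654  -57.723    64.7508   -6.7119 -166.0688]
```

Call:
apply_moves([
  [[-0.003, 0.0005, 0], 0],
  [[-0.003, 0.0005, 0], 0],
])

```text
time_s: 27.58
tcp_pos: [0.5555, 0.0604, 0.223]
eef_rot: [-89.7, -29.3, 4.9]
contact_force: [-1.4, -1.6, 7.3]
gripper_width: 0.0115
```

Call:
apply_moves([
  [[-0.001, 0.001, 0], 0],
  [[-0.001, 0.001, 0], 0],
])

```text
time_s: 27.82
tcp_pos: [0.5555, 0.0604, 0.2229]
eef_rot: [-89.6, -29.3, 4.9]
contact_force: [-4.7, -2.7, 12.2]
gripper_width: 0.0116
```

Call:
apply_moves([
  [[-0.001, 0.001, 0], 0],
  [[-0.001, 0.001, 0], 0],
])

```text
time_s: 28.08
tcp_pos: [0.5555, 0.0604, 0.2228]
eef_rot: [-89.6, -29.3, 4.9]
contact_force: [-9.9, -1.7, 17.0]
gripper_width: 0.0118
```

Call:
apply_moves([
  [[0.001, -0.002, 0], 0],
  [[0.001, -0.002, 0], 0],
])

```text
time_s: 28.32
tcp_pos: [0.5557, 0.0607, 0.2237]
eef_rot: [-89.6, -29.2, 4.9]
contact_force: [6.4, -1.8, 1.7]
gripper_width: 0.0118
```

Call:
apply_moves([
  [[0, 0, 0], 0],
  [[0, 0, 0], 0],
  [[0, -0.04, 0], 0],
  [[0, -0.09, 0], 0],
  [[-0.01, -0.14, -0.015], 0],
  [[-0.02, -0.19, -0.03], 0],
  [[-0.027, -0.242, -0.047], 0],
  [[-0.027, -0.242, -0.047], 0],
], gripper=0.35)

```text
time_s: 29.32
tcp_pos: [0.4172, -0.0008, 0.4238]
eef_rot: [-89.4, -29.3, 4.8]
contact_force: [0.7, 0.6, -0.1]
gripper_width: 0.0308
```

```bash
cat > br.py <<'E'
from h import *
def br(pic):
    d=save("wrist",pic);P=cloud(d);p,Rm=tool();print(p,Rm,lean(Rm))
    c,s=np.cos(np.radians(5)),np.sin(np.radians(5));o=np.array([.6815,-.004])
    X=(P[...,0]-o[0])*c+(P[...,1]-o[1])*s;Y=-(P[...,0]-o[0])*s+(P[...,1]-o[1])*c;Z=P[...,2]
    for y0 in(-.075,.075):
        for a,b in((-.148,-.144),(-.112,-.108),(-.1,-.07),(-.07,-.03),(-.03,-.012)):
            m=(abs(Y-y0)<.012)&(X>a)&(X<b)&(Z>.17)&(Z<.23);zt=np.percentile(Z[m],85);k=m&(Z>zt-.002);print(y0,(a,b),np.median(Z[k]),np.median(Y[k]))
E
python3 -c "
from br import *
br('w18');print(get_state()['time_s'],get_state()['joints'])"
```

```text
[ 0.4175 -0.0005  0.4214] [[ 0.8703  0.4843 -0.0893]
 [ 0.0741  0.0505  0.996 ]
 [ 0.4869 -0.8734  0.0081]] (np.float64(29.140392986091626), np.float64(5.954123626709624))
-0.075 (-0.148, -0.144) 0.2037402287097662 -0.0740390089958591
-0.075 (-0.112, -0.108) 0.20376261558567715 -0.07481250953531599
-0.075 (-0.1, -0.07) 0.19161153077809795 -0.07341986860752968
-0.075 (-0.07, -0.03) 0.191509305907616 -0.07408148960463176
-0.075 (-0.03, -0.012) 0.19158931438079047 -0.07429916848859147
0.075 (-0.148, -0.144) 0.20412087648873078 0.0749346428296969
0.075 (-0.112, -0.108) 0.20407706263337416 0.07521759717621489
0.075 (-0.1, -0.07) 0.19200967928305274 0.07481496466326701
0.075 (-0.07, -0.03) 0.19195830965807775 0.0747775660619055
0.075 (-0.03, -0.012) 0.19184741625470747 0.0745799452752095
29.375 [  39.2264  -26.68    -39.6546   19.3738  -53.6416 -132.5446]
```

```bash
python3 - <<'E'
from h import *
Rm14=np.array([[.8617,.4998,-.0878],[.0746,.0463,.9961],[.502,-.8649,.0026]]);p14=np.array([.5583,.0612,.2293])
Rm4=R.from_euler('xyz',[-94.1,-31.4,12.1],degrees=True).as_matrix();p4=np.array([.4112,-.2847,.2564])
Rm7=np.array([[.8404,.5359,-.0813],[.0727,.037,.9967],[.5371,-.8435,-.0079]]);p7=np.array([.4213,.0385,.3358])
for nm,p,Rm in(("t14",p14,Rm14),("t4",p4,Rm4),("s4",p4,Rm4),("t7",p7,Rm7),("s7",p7,Rm7)):
    P=cloud(load(nm));T=(P-p)@Rm
    ok=(abs(T[...,2])<.15)&(T[...,1]<.01)&(T[...,1]>-.25)&(abs(T[...,0])<.14)
    Q=T[ok]
    print(nm,len(Q))
    for a,b in((-.11,-.085),(-.085,-.06),(-.06,-.04),(-.04,0),(0,.04),(.04,.06),(.06,.085),(.085,.11)):
        q=Q[(Q[:,2]>a)&(Q[:,2]<b)]
        if len(q)>8: print("  z",a,b,len(q),"y",np.percentile(q[:,1],[2,25,50,98]),"x",np.percentile(q[:,0],[2,98]))
E
```

```text
t14 7402
  z -0.11 -0.085 691 y [-0.1216 -0.0757 -0.0636 -0.0408] x [-0.032   0.1383]
  z -0.085 -0.06 881 y [-0.1242 -0.0729 -0.0576 -0.0393] x [-0.0316  0.1364]
  z -0.06 -0.04 742 y [-0.2171 -0.0989 -0.0687 -0.0204] x [-0.0201  0.1375]
  z -0.04 0 1701 y [-0.2441 -0.1628 -0.08   -0.0237] x [0.0233 0.1364]
  z 0 0.04 1558 y [-0.2435 -0.1578 -0.0764 -0.0224] x [0.0063 0.1364]
  z 0.04 0.06 431 y [-0.1904 -0.0721 -0.0563 -0.017 ] x [-0.0243  0.1376]
  z 0.06 0.085 367 y [-0.0458 -0.0436 -0.0425 -0.0127] x [-0.0358  0.0389]
  z 0.085 0.11 179 y [-0.0457 -0.0437 -0.0427 -0.0208] x [-0.0366  0.0393]
t4 3380
  z -0.11 -0.085 204 y [-0.044  -0.0424 -0.0412 -0.0122] x [-0.0378  0.038 ]
  z -0.085 -0.06 369 y [-0.0439 -0.0422 -0.041  -0.0042] x [-0.0356  0.0381]
  z -0.06 -0.04 203 y [-0.1007 -0.0982 -0.0501 -0.0123] x [0.0083 0.0379]
  z -0.04 0 1482 y [-0.2472 -0.1995 -0.1386 -0.0083] x [0.0159 0.046 ]
  z 0 0.04 1045 y [-0.2222 -0.1454 -0.0697 -0.0072] x [-0.0083  0.0459]
  z 0.04 0.06 67 y [-0.0424 -0.0356 -0.018  -0.0104] x [0.0204 0.0316]
s4 3670
  z -0.11 -0.085 21 y [-0.0399 -0.0369
[... 1058 characters left out ...]
.0115] x [-0.0353  0.0395]
  z 0.085 0.11 225 y [-0.0449 -0.0433 -0.0426 -0.0173] x [-0.0364  0.0396]
s7 4531
  z -0.11 -0.085 21 y [-0.0443 -0.0416 -0.0351 -0.0191] x [0.0387 0.0441]
  z -0.085 -0.06 188 y [-0.0447 -0.0354 -0.025  -0.0034] x [-0.0306  0.0452]
  z -0.06 -0.04 166 y [-0.2447 -0.0928 -0.0608 -0.0135] x [0.0092 0.0416]
  z -0.04 0 1739 y [-0.2453 -0.188  -0.1256  0.0015] x [0.0057 0.049 ]
  z 0 0.04 1835 y [-0.2458 -0.197  -0.1421  0.0018] x [-0.0144  0.0503]
  z 0.04 0.06 386 y [-0.2472 -0.21   -0.1643 -0.0079] x [-0.0147  0.0417]
  z 0.06 0.085 92 y [-0.0449 -0.0404 -0.0357 -0.0128] x [-0.0209  0.044 ]
  z 0.085 0.11 104 y [-0.0445 -0.0375 -0.0291 -0.0042] x [-0.0264  0.0455]
```

```bash
python3 - <<'E'
from h import *
p,Rm=tool();print(p)
for t in([.405,.242,.16],[.405,.242,.073],[.50,.238,.073]):print(sh(t))
# fresh rail position
d=save("top","t19");P=cloud(d)
m=(P[...,2]>.012)&(P[...,2]<.045);m[:,:120]=0;m[:,210:]=0;m[:225]=0;m[275:]=0
n,l,s,c=cv2.connectedComponentsWithStats(m.astype(np.uint8));i=1+np.argmax(s[1:,4]);Q=P[l==i]
print(cv2.minAreaRect(Q[:,:2].astype(np.float32)))
E
```

```text
[ 0.4175 -0.0005  0.4214]
[-0.1202  0.2345  0.2405]
[-0.1625  0.3105  0.2398]
[-0.0802  0.3563  0.2273]
((0.5103873014450073, 0.3322029709815979), (0.20112010836601257, 0.03533495217561722), 67.35868072509766)
```

Call:
apply_moves([
  [[-0.02, 0.039, 0.04], 0],
  [[-0.04, 0.078, 0.08], 0],
  [[-0.06, 0.117, 0.12], 0],
  [[-0.08, 0.156, 0.16], 0],
  [[-0.1, 0.195, 0.2], 0],
  [[-0.12, 0.234, 0.24], 0],
  [[-0.12, 0.234, 0.24], 0],
], gripper=0.0)

```text
time_s: 30.3
tcp_pos: [0.4362, 0.2035, 0.2143]
eef_rot: [-88.9, -23.8, 7.0]
contact_force: [-0.1, 0.3, -0.0]
gripper_width: 0.0008
```

```bash
python3 - <<'E'
from h import *
p,Rm=tool();print(p,Rm,lean(Rm),get_state()["joints"])
for t in([.41,.242,.11],[.41,.242,.073],[.50,.238,.073]):print(sh(t))
E
```

```text
[0.4362 0.2035 0.2143] [[ 0.9085  0.3976 -0.1288]
 [ 0.1111  0.0673  0.9915]
 [ 0.4029 -0.9151  0.0169]] (np.float64(23.78131675835878), np.float64(9.602103963276734)) [  53.2992   -4.2932  -58.2742   42.6607  -24.2737 -173.6055]
[-0.0615  0.0876  0.0398]
[-0.0764  0.1215  0.0392]
[0.0049 0.157  0.0236]
```

Call:
apply_moves([
  [[-0.008, 0.01, 0.005], -10],
  [[-0.016, 0.02, 0.01], -20],
  [[-0.024, 0.03, 0.015], -30],
  [[-0.03, 0.04, 0.02], -40],
  [[-0.037, 0.05, 0.025], -50],
  [[-0.043, 0.06, 0.03], -60],
  [[-0.05, 0.07, 0.035], -70],
  [[-0.06, 0.088, 0.04], -75],
])

```text
time_s: 31.3
tcp_pos: [0.4367, 0.261, 0.1535]
eef_rot: [-109.2, -5.2, 83.1]
contact_force: [0.2, 0.7, -0.8]
gripper_width: 0.0004
```

```bash
python3 - <<'E'
from h import *
p,Rm=tool();print(p,Rm,lean(Rm),get_state()["joints"],"tip",p+.066*Rm[:,1])
E
```

```text
[0.4367 0.261  0.1535] [[ 0.1195  0.3375 -0.9337]
 [ 0.9887  0.0455  0.143 ]
 [ 0.0908 -0.9402 -0.3282]] (np.float64(19.90998777755215), np.float64(7.683903887537525)) [  53.9954    5.4391  -58.2749   50.1571  -18.7064 -108.6238] tip [0.459  0.264  0.0914]
```

```bash
python3 - <<'E'
from h import *
p,Rm=tool();y=Rm[:,1]
b=np.array([np.cos(np.radians(67.45)),np.sin(np.radians(67.45)),0]);z=np.cross(b,y);z/=np.linalg.norm(z)
print("turn",np.degrees(np.arctan2(z@Rm[:,0],z@Rm[:,2])),z)
c=np.array([.5105,.3323,.018]);g=(.066-(.018-.0135)/(-y[2]));print("g",g)
for dz in(.05,0):print(sh(c-g*y+[0,0,dz]),c-g*y)
E
```

```text
turn 13.264652997821225 [-0.8814  0.366  -0.2986]
g 0.06121393079451456
[ 0.0715  0.0473 -0.0307] [0.4898 0.3295 0.0756]
[ 0.067   0.0943 -0.0143] [0.4898 0.3295 0.0756]
```

Call:
apply_moves([
  [[0.03, 0.005, -0.015], 7],
  [[0.071, 0.02, -0.04], 13.3],
  [[0.0715, 0.047, -0.031], 13.3],
  [[0.0715, 0.047, -0.031], 13.3],
], gripper=0.4)

```text
time_s: 31.8
tcp_pos: [0.4898, 0.3274, 0.1237]
eef_rot: [-107.5, -9.2, 70.2]
contact_force: [0.3, -1.4, -0.4]
gripper_width: 0.0327
```

```bash
python3 - <<'E'
from h import *
p,Rm=tool();y=Rm[:,1];print(p,lean(Rm),get_state()["joints"],get_state()["gripper_width"])
b=np.array([np.cos(np.radians(67.45)),np.sin(np.radians(67.45)),0]);z=np.cross(b,y);z/=np.linalg.norm(z)
print("turn",np.degrees(np.arctan2(z@Rm[:,0],z@Rm[:,2])),z)
c=np.array([.5105,.3323,.018]);g=(.066-(.018-.0135)/(-y[2]))
for dz in(.02,0):print(sh(c-g*y+[0,0,dz]))
E
```

```text
[0.4898 0.3274 0.1237] (np.float64(19.719893258838923), np.float64(7.00427158126534)) [  51.0927   14.9258  -51.8976   57.8271  -16.1025 -127.3895] 0.03270128109339226
turn -0.15215095885966165 [-0.8817  0.3661 -0.2977]
[-0.0022  0.0266  0.009 ]
[-0.0054  0.0454  0.015 ]
```

Call:
apply_moves([
  [[-0.002, 0.02, 0.007], 0],
  [[-0.004, 0.035, 0.012], 0],
  [[-0.005, 0.045, 0.015], 0],
  [[-0.005, 0.045, 0.015], 0],
])

```text
time_s: 32.3
tcp_pos: [0.4928, 0.3321, 0.083]
eef_rot: [-107.5, -9.2, 69.9]
contact_force: [-0.2, 0.2, 0.9]
gripper_width: 0.035
```

```bash
python3 - <<'E'
from h import *
p,Rm=tool();y=Rm[:,1];s=get_state();print(p,lean(Rm),s["joints"],s["contact_force"],"tip",p+.066*y)
d=save("wrist","w20")
E
```

```text
[0.4928 0.3321 0.083 ] (np.float64(19.638737928159767), np.float64(6.744209404715739)) [  37.4945   18.4599  -55.3919   95.1527   -9.9355 -152.735 ] [-0.2087  0.1686  0.8978] tip [0.5148 0.3347 0.0208]
```

View pics/w20.png

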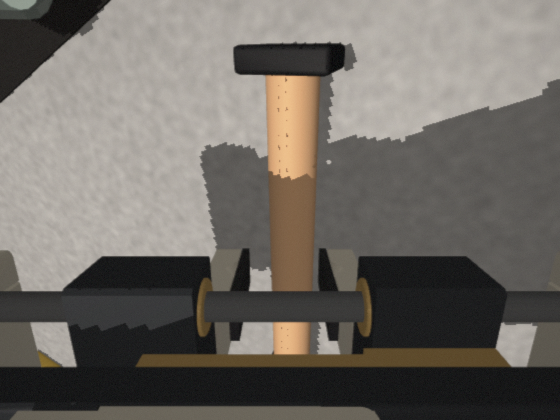

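```bash
python3 - <<'E'
from h import *
p,Rm=tool();print(Rm)
for t in([.48,.32,.14],[.40,.10,.24],[.3,.05,.2]):print(sh(t))
E
```

```text
[[ 0.3366  0.3345 -0.8802]
 [ 0.928   0.0407  0.3704]
 [ 0.1597 -0.9415 -0.2967]]
[-0.0074 -0.0579 -0.0105]
[-0.2225 -0.1878 -0.0512]
[-0.309  -0.1856  0.0301]
```

Call:
apply_moves([
  [[-0.007, -0.058, -0.01], 0],
  [[-0.06, -0.09, -0.02], 10],
  [[-0.115, -0.123, -0.031], 20],
  [[-0.17, -0.155, -0.041], 30],
  [[-0.222, -0.188, -0.051], 40],
  [[-0.222, -0.188, -0.051], 45],
])

```text
time_s: 33.1
tcp_pos: [0.4023, 0.1121, 0.2346]
eef_rot: [-95.6, -18.8, 24.5]
contact_force: [2.1, 0.4, 1.7]
gripper_width: 0.0351
```

```bash
python3 - <<'E'
from h import *
p,Rm=tool();s=get_state();print(p,lean(Rm),s["joints"],s["contact_force"],Rm)
print(Rm.T@np.array([-.06,0,-.02]))
E
```

```text
[0.4023 0.1121 0.2346] (np.float64(19.550921620456855), np.float64(7.6586479523324416)) [  52.1414  -12.7803  -55.308    23.7432  -35.6172 -136.5258] [2.1486 0.4281 1.7027] [[ 0.8615  0.3317 -0.3845]
 [ 0.3928  0.0446  0.9185]
 [ 0.3218 -0.9423 -0.0919]]
[-0.0581 -0.0011  0.0249]
```

Call:
apply_moves([
  [[-0.29, 0.0, 0.12], 0],
])

```text
time_s: 33.22
tcp_pos: [0.3564, 0.1118, 0.2314]
eef_rot: [-94.9, -17.5, 24.0]
contact_force: [-1.0, 1.4, 0.1]
gripper_width: 0.0351
```

Call:
apply_moves([
  [[-0.29, 0.0, 0.12], 0],
])

```text
time_s: 33.35
tcp_pos: [0.3134, 0.1186, 0.238]
eef_rot: [-94.3, -15.4, 24.2]
contact_force: [0.4, 1.3, 1.5]
gripper_width: 0.0352
```

Call:
apply_moves([
  [[-0.29, 0.0, 0.12], 0],
])

```text
time_s: 33.48
tcp_pos: [0.2761, 0.1245, 0.2448]
eef_rot: [-94.0, -13.9, 24.2]
contact_force: [-1.5, 1.0, 0.8]
gripper_width: 0.0355
```

```bash
python3 - <<'E'
from h import *
p,Rm=tool();s=get_state();print(p,lean(Rm),s["joints"],s["contact_force"],Rm)
E
```

```text
[0.2761 0.1245 0.2448] (np.float64(14.444870426754193), np.float64(7.81363311213971)) [  83.1865  -29.4608  -58.1857   16.4216  -58.624  -157.7885] [-1.5052  1.0298  0.8164] [[ 0.8858  0.2471 -0.3928]
 [ 0.3973  0.0339  0.9171]
 [ 0.24   -0.9684 -0.0681]]
```

Call:
apply_moves([
  [[-0.12, 0.28, 0.04], 0],
])

```text
time_s: 33.6
tcp_pos: [0.2829, 0.144, 0.2216]
eef_rot: [-92.2, -12.4, 25.7]
contact_force: [-0.4, 2.2, 0.4]
gripper_width: 0.0349
```

Call:
apply_moves([
  [[-0.12, 0.28, 0.04], 0],
])

```text
time_s: 33.72
tcp_pos: [0.2957, 0.1491, 0.1847]
eef_rot: [-92.2, -9.3, 24.6]
contact_force: [0.1, 1.0, 0.1]
gripper_width: 0.0354
```

```bash
python3 - <<'E'
from h import *
p,Rm=tool();s=get_state();print(p,lean(Rm),s["joints"],s["contact_force"],Rm)
E
```

```text
[0.2957 0.1491 0.1847] (np.float64(9.558205656864063), np.float64(11.189837287925743)) [  71.3403  -15.0628  -58.1411   12.2408  -42.7872 -145.6165] [0.0892 1.0083 0.1274] [[ 0.8973  0.1629 -0.4104]
 [ 0.4109  0.0322  0.9111]
 [ 0.1616 -0.9861 -0.038 ]]
```

Call:
apply_moves([
  [[-0.1, 0.25, 0.04], 0],
])

```text
time_s: 33.85
tcp_pos: [0.3043, 0.1573, 0.1458]
eef_rot: [-91.7, -6.6, 24.1]
contact_force: [0.1, 0.6, 0.6]
gripper_width: 0.0348
```

```bash
python3 - <<'E'
from h import *
p,Rm=tool();s=get_state();print(p,lean(Rm),s["joints"],s["contact_force"],Rm)
print(sh([.43,.22,.25]))
E
```

```text
[0.3043 0.1573 0.1458] (np.float64(6.81094431083006), np.float64(9.276577853731562)) [  67.3788   -7.1094  -58.1571    9.9235  -35.7497 -141.3248] [0.0782 0.6219 0.5513] [[ 0.9071  0.117  -0.4042]
 [ 0.4049  0.0191  0.9142]
 [ 0.1147 -0.9929 -0.03  ]]
[ 0.1513 -0.0876  0.0034]
```

Call:
apply_moves([
  [[-0.05, 0.2, 0.04], 0],
])

```text
time_s: 33.98
tcp_pos: [0.3129, 0.1717, 0.1002]
eef_rot: [-91.0, -4.4, 23.8]
contact_force: [-0.2, 0.6, 0.1]
gripper_width: 0.035
```

```bash
python3 - <<'E'
from h import *
p,Rm=tool();s=get_state();print(p,lean(Rm),s["joints"],s["contact_force"],Rm)
print(sh([.43,.20,.22]))
E
```

```text
[0.3129 0.1717 0.1002] (np.float64(4.521431160413513), np.float64(10.8612625598378)) [  64.7674    1.8738  -58.1475    7.9199  -27.5359 -137.9156] [-0.197   0.6283  0.0942] [[ 0.912   0.0774 -0.4028]
 [ 0.403   0.0149  0.9151]
 [ 0.0768 -0.9969 -0.0176]]
[ 0.1274 -0.1099 -0.0234]
```

```bash
python3 - <<'E'
from h import *
p,Rm=tool();y=Rm[:,1]
b=np.array([np.cos(np.radians(67.45)),np.sin(np.radians(67.45)),0]);z=b-(b@y)*y
print("turn",np.degrees(np.arctan2(z@Rm[:,0],z@Rm[:,2])),"misfit",np.degrees(np.arcsin(b@y)))
print(sh([.4515,.251,.15]))
E
```

```text
turn 46.267051980155514 misfit 2.48790119518774
[ 0.1621 -0.0377  0.0159]
```

Call:
apply_moves([
  [[0.03, -0.04, 0.003], 10],
  [[0.08, -0.04, 0.008], 20],
  [[0.13, -0.038, 0.013], 30],
  [[0.162, -0.038, 0.016], 40],
  [[0.162, -0.038, 0.016], 46.3],
  [[0.162, -0.038, 0.016], 46.3],
])

```text
time_s: 34.72
tcp_pos: [0.4508, 0.2497, 0.1501]
eef_rot: [-87.7, -3.8, -22.6]
contact_force: [-0.8, 0.2, -0.1]
gripper_width: 0.0352
```

```bash
python3 - <<'E'
from h import *
d=save("wrist","w21")
p,Rm=tool();s=get_state();print(p,lean(Rm),s["joints"],Rm)
# rail points in tool view
P=cloud(d);m=(P[...,2]>.028)&(P[...,2]<.042)
q=proj(d,[[.474,.2446,.036],[.5105,.3323,.029]]);print(q)
dark=(d[0].max(2)<60)&(abs(P[...,2]-.036)<.005)&(abs(P[...,0]-.474)<.04)&(abs(P[...,1]-.245)<.04)
Q=P[dark];print(len(Q),cv2.minAreaRect(Q[:,:2].astype(np.float32)),np.median(Q[:,2]))
E
```

```text
[0.4508 0.2495 0.1502] (np.float64(4.448723643211253), np.float64(8.035221559691117)) [  52.7941   11.8854  -34.7314    4.8418  -40.3221 -168.8497] [[ 0.9217  0.0768  0.3803]
 [-0.3822  0.0108  0.924 ]
 [ 0.0668 -0.997   0.0393]]
[[283.0588 252.4357]
 [418.7388 245.4274]]
638 ((0.47385936975479126, 0.24544502794742584), (0.009324982762336731, 0.0356026366353035), 67.63229370117188) 0.03484299474350096
```

View pics/w21.png

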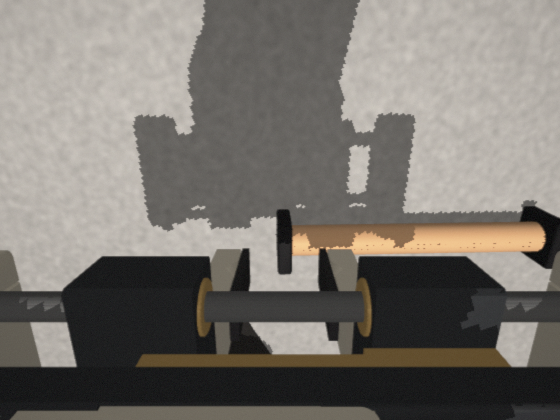

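Call:
apply_moves([
  [[-0.002, 0.03, 0], 0],
  [[-0.004, 0.05, 0], 0],
  [[-0.005, 0.06, 0], 0],
  [[-0.005, 0.06, 0], 0],
])

```text
time_s: 35.28
tcp_pos: [0.4515, 0.2516, 0.0898]
eef_rot: [-87.8, -3.9, -22.7]
contact_force: [0.4, 0.4, -0.6]
gripper_width: 0.0353
```

```bash
python3 - <<'E'
from h import *
d=save("wrist","w22")
p,Rm=tool();s=get_state();print(p,lean(Rm),s["joints"],s["contact_force"],"tip",p+.066*Rm[:,1])
c=np.array([.4739,.2454,.036]);print("cap top in tool",Rm.T@(c-p))
E
```

```text
[0.4518 0.2519 0.0903] (np.float64(4.5037633739719425), np.float64(7.369314203783905)) [  52.8662   17.2453  -38.5103    6.2005  -31.233  -170.6936] [0.0166 0.7685 0.4845] tip [0.457  0.2525 0.0245]
cap top in tool [0.0191 0.0558 0.0004]
```

View pics/w22.png

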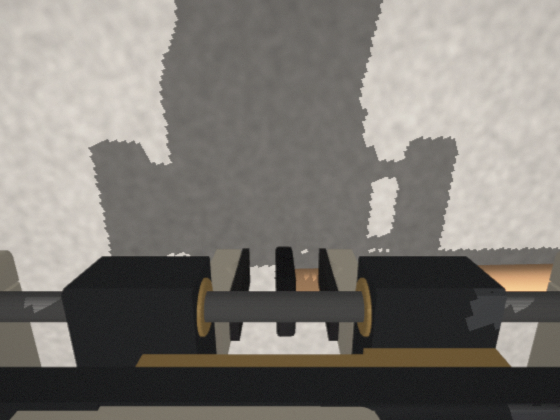

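Call:
apply_moves([
  [[0, 0, 0], 0],
  [[0, 0, 0], 0],
  [[0, 0, 0], 0],
  [[0, 0, 0], 0],
], gripper=0.0, grip_force=60)

```text
time_s: 35.83
tcp_pos: [0.4522, 0.2518, 0.0902]
eef_rot: [-87.7, -3.9, -22.8]
contact_force: [-1.0, -0.0, 4.5]
gripper_width: 0.0085
```

Call:
apply_moves([
  [[0.001, -0.02, 0.001], 0],
  [[0.003, -0.04, 0.002], 0],
  [[0.003, -0.04, 0.002], 0],
])

```text
time_s: 36.2
tcp_pos: [0.4528, 0.2524, 0.131]
eef_rot: [-87.6, -3.9, -22.8]
contact_force: [0.8, 0.0, -3.2]
gripper_width: 0.0086
```

```bash
cat > rl.py <<'E'
from h import *
def rail(pic,box):
    d=save("top",pic);P=cloud(d);im=d[0];h=cv2.cvtColor(im,cv2.COLOR_BGR2HSV)
    m=(h[...,0]>8)&(h[...,0]<22)&(h[...,1]>90)
    mm=np.zeros_like(m);u0,v0,u1,v1=box;mm[v0:v1,u0:u1]=m[v0:v1,u0:u1];return d,P,mm
E
python3 - <<'E'
from h import *
s=get_state();print(s["contact_force"],s["moment"],s["gripper_width"]);p,Rm=tool();print(p,lean(Rm),Rm[:,2])
d=save("top","t23");save("scene","s23");P=cloud(d)
a=load("t23")[0][200:320,90:230];b=load("s23")[0][200:320,320:460]
cv2.imwrite("pics/m23.png",np.hstack([cv2.resize(a,None,fx=2.8,fy=4),cv2.resize(b,None,fx=2.8,fy=4)]))
E
```

```text
[ 0.8384  0.0465 -3.1914] [-0.1857  0.1994 -0.0456] 0.008620564087623048
[0.4528 0.2524 0.131 ] (np.float64(4.591062458037624), np.float64(8.322128389387464)) [0.3844 0.9223 0.0413]
```

View pics/m23.png

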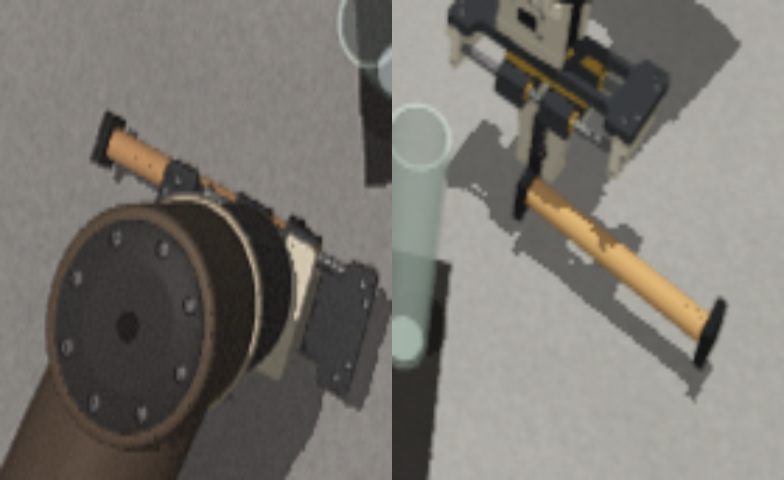

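```bash
cat > rl.py <<'E'
from h import *
def rail(pic,name="scene",fresh=True):
    d=save(name,pic) if fresh else load(pic);P=cloud(d);p,Rm=tool();h=cv2.cvtColor(d[0],cv2.COLOR_BGR2HSV)
    m=(h[...,0]>8)&(h[...,0]<24)&(h[...,1]>70)
    A=p+Rm@np.array([.019,.072,0]); D=Rm[:,2]
    t=(P-A)@D; w=np.linalg.norm(P-A-t[...,None]*D,axis=-1)
    m&=(t>.005)&(t<.20)&(w<.04)
    Q=P[m];print("pts",len(Q))
    f=cv2.fitLine(Q.astype(np.float32),cv2.DIST_HUBER,0,.005,.005).ravel();v=f[:3]*np.sign(f[1])
    print("dir",v,"az",np.degrees(np.arctan2(v[1],v[0])),"pitch",np.degrees(np.arcsin(v[2])),"tool z pitch",np.degrees(np.arcsin(D[2])),"exp capA",A)
    t=(Q-f[3:])@v;print(f[3:]+v*t.min(),f[3:]+v*t.max(),np.ptp(t))
    return d,P
E
python3 -c "
from rl import *
rail('s23','scene',False)"
```

```text
pts 591
dir [ 0.3802  0.9248 -0.0166] az 67.65207 pitch -0.949275 tool z pitch 2.2101390378342067 exp capA [0.4751 0.2448 0.059 ]
[0.4809 0.2486 0.0634] [0.55   0.4166 0.0604] 0.18171082782496528
```

Call:
apply_moves([
  [[0.002, -0.04, -0.001], 0],
  [[0.01, -0.095, -0.006], -4],
  [[0.016, -0.15, -0.01], -8],
  [[0.022, -0.21, -0.013], -12],
  [[0.029, -0.27, -0.017], -16],
  [[0.036, -0.33, -0.021], -20],
  [[0.043, -0.39, -0.025], -24],
  [[0.049, -0.449, -0.028], -27.7],
])

```text
time_s: 37.3
tcp_pos: [0.4517, 0.2025, 0.5806]
eef_rot: [-89.9, -4.4, 5.1]
contact_force: [1.8, 1.6, -1.7]
gripper_width: 0.0085
```

```bash
python3 - <<'E'
from h import *
s=get_state();p,Rm=tool();print(p,lean(Rm),s["joints"],s["contact_force"],s["gripper_width"],Rm)
print(sh([.72,-.02,.72]))
E
```

```text
[0.4517 0.2025 0.5806] (np.float64(4.418773126191032), np.float64(6.612565831838108)) [  48.9677   -2.1873    8.0301    2.9974  -96.9396 -133.3993] [ 1.7723  1.6466 -1.6637] 0.008458175428146659 [[ 0.9931  0.0765 -0.0893]
 [ 0.0889  0.0089  0.996 ]
 [ 0.077  -0.997   0.002 ]]
[ 0.2574 -0.1205 -0.2453]
```

Call:
apply_moves([
  [[0.045, -0.02, -0.033], 0],
  [[0.09, -0.04, -0.066], 0],
  [[0.135, -0.06, -0.1], 0],
  [[0.18, -0.08, -0.133], 0],
  [[0.222, -0.1, -0.165], 0],
  [[0.262, -0.12, -0.195], 0],
  [[0.285, -0.13, -0.195], 0],
  [[0.305, -0.14, -0.195], 0],
])

```text
time_s: 38.3
tcp_pos: [0.7293, 0.033, 0.7031]
eef_rot: [-90.3, -6.6, 5.0]
contact_force: [-0.7, -0.5, -0.2]
gripper_width: 0.0084
```

Call:
apply_moves([
  [[0.1, -0.1, 0], 0],
])

```text
time_s: 38.42
tcp_pos: [0.7313, 0.0357, 0.7161]
eef_rot: [-90.7, -9.1, 5.0]
contact_force: [0.1, -0.5, -1.0]
gripper_width: 0.0087
```

```bash
python3 - <<'E'
from h import *
s=get_state();p,Rm=tool();print(p,lean(Rm),s["joints"],s["contact_force"],s["gripper_width"],Rm[:,1])
E
```

```text
[0.7313 0.0357 0.7161] (np.float64(9.16205274164631), np.float64(0.8238309352067231)) [  19.2308   31.081    71.7111    3.3946 -121.8843 -102.2449] [ 0.1068 -0.5218 -1.0437] 0.00869695195500036 [ 0.1592  0.0023 -0.9872]
```

Call:
apply_moves([
  [[0.1, -0.1, 0.06], 0],
])

```text
time_s: 38.55
tcp_pos: [0.7304, 0.0601, 0.7287]
eef_rot: [-91.0, -11.4, 5.0]
contact_force: [-0.1, 0.6, -1.5]
gripper_width: 0.0087
```

```bash
python3 - <<'E'
from h import *
s=get_state();p,Rm=tool();print(p,lean(Rm),s["joints"],s["contact_force"],s["gripper_width"],Rm)
print(sh([.40,-.09,.60]))
from rl import *
rail("s24")
E
```

```text
[0.7304 0.0601 0.7287] (np.float64(11.464047456248304), np.float64(0.03127832400252457)) [  21.6797   30.494    71.7134    4.8793 -120.4537 -103.9484] [-0.0718  0.5878 -1.4645] 0.008658649763302618 [[ 0.9765  0.1988 -0.0831]
 [ 0.0847  0.0001  0.9964]
 [ 0.198  -0.98   -0.0167]]
[-0.3609  0.0605 -0.1199]
pts 2336
dir [-0.0861  0.995  -0.0497] az 94.94714 pitch -2.8499024 tool z pitch -0.9141128430199587 exp capA [0.7629 0.0654 0.6633]
[0.7692 0.0709 0.6612] [0.7531 0.2569 0.6519] 0.186882537499714
```

```bash
python3 - <<'E'
from h import *
s=get_state();p,Rm=tool();print(p,Rm,lean(Rm))
for t in([.4826,-.1155,.60],[.4826,-.1155,.33]):print(sh(t))
E
```

```text
[0.7298 0.0636 0.73  ] [[ 0.9756  0.2018 -0.0862]
 [ 0.0877  0.0018  0.9961]
 [ 0.2012 -0.9794 -0.016 ]] (np.float64(11.641554675724574), np.float64(0.5054739307322749))
[-0.2831  0.0771 -0.1551]
[-0.3374  0.3415 -0.1508]
```

Call:
apply_moves([
  [[-0.047, 0.013, -0.026], 0],
  [[-0.094, 0.026, -0.052], 0],
  [[-0.142, 0.039, -0.078], 0],
  [[-0.189, 0.051, -0.103], 0],
  [[-0.236, 0.064, -0.129], 0],
  [[-0.283, 0.077, -0.155], 0],
  [[-0.294, 0.13, -0.154], 0],
  [[-0.305, 0.183, -0.153], 0],
  [[-0.316, 0.236, -0.152], 0],
  [[-0.327, 0.289, -0.151], 0],
  [[-0.337, 0.341, -0.151], 0],
  [[-0.337, 0.341, -0.151], 0],
])

```text
time_s: 40.1
tcp_pos: [0.479, -0.1183, 0.328]
eef_rot: [-91.0, -10.9, 5.1]
contact_force: [-0.6, -0.5, -0.7]
gripper_width: 0.0091
```

```bash
python3 - <<'E'
from rl import *
s=get_state();p,Rm=tool();print(s["time_s"],p,lean(Rm),s["joints"],s["contact_force"],s["gripper_width"],s["qd"])
rail("t25","top")
rail("s25","scene")
rail("w25","wrist")
E
```

```text
40.1 [ 0.479  -0.1183  0.328 ] (np.float64(10.97783540797755), np.float64(-0.11776296880543478)) [ 10.3449  -4.02   -25.7259   2.3495 -57.5164 -96.3872] [-0.6303 -0.545  -0.7089] 0.009083525620502578 [-0.2151 -1.4041  7.0861  2.1704 -3.4107  0.0835]
pts 435
dir [-0.1585  0.9861 -0.0491] az 99.12915 pitch -2.81645 tool z pitch -1.0347474964150192 exp capA [ 0.5134 -0.1169  0.2641]
[ 0.5139 -0.0835  0.2643] [0.4898 0.0664 0.2568] 0.15197325948593549
pts 0Traceback (most recent call last):
  File "<stdin>", line 4, in <module>
  File "rl.py", line 9, in rail
    f=cv2.fitLine(Q.astype(np.float32),cv2.DIST_HUBER,0,.005,.005).ravel();v=f[:3]*np.sign(f[1])
      ~~~~~~~~~~~^^^^^^^^^^^^^^^^^^^^^^^^^^^^^^^^^^^^^^^^^^^^^^^^^
cv2.error: OpenCV(4.12.0) /io/opencv/modules/imgproc/src/linefit.cpp:102: error: (-215:Assertion failed) count > 0 in function 'fitLine3D_wods'
```

View pics/t25.png

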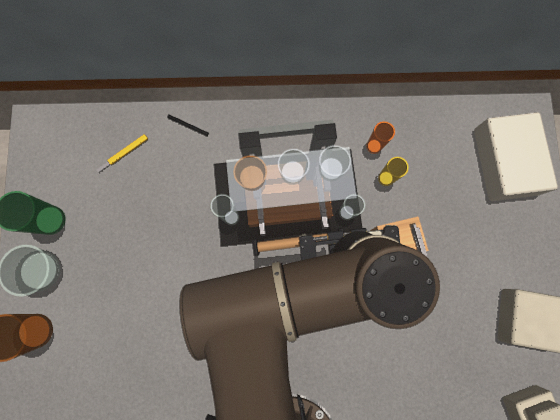

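```bash
python3 - <<'E'
from rl import *
rail("w25","wrist")
E
```

```text
pts 3521
dir [-0.0697  0.9952 -0.0682] az 94.00697 pitch -3.9133136 tool z pitch -1.0315099028719261 exp capA [ 0.5151 -0.1169  0.2661]
[ 0.5033 -0.113   0.2666] [0.4928 0.0371 0.2563] 0.15080883962401845
```

View pics/w25.png

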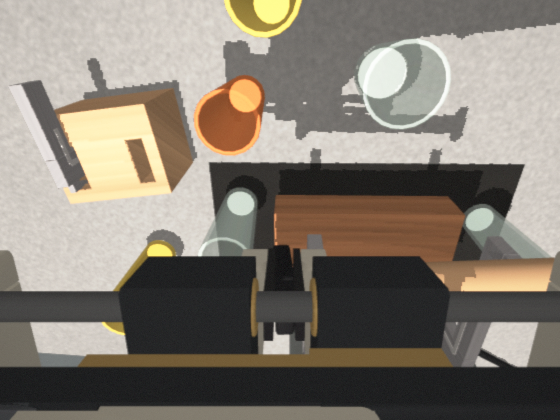

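Call:
apply_moves([
  [[-0.003, 0.02, 0.003], 0],
  [[0.008, 0.022, 0.003], -0.5],
  [[0.02, 0.024, 0.003], -0.5],
  [[0.032, 0.027, 0.003], -0.5],
  [[0.043, 0.029, 0.003], -0.5],
  [[0.043, 0.029, 0.003], -0.5],
])

```text
time_s: 41.0
tcp_pos: [0.5288, -0.1122, 0.3079]
eef_rot: [-91.1, -10.9, 5.5]
contact_force: [-0.9, -0.0, -1.1]
gripper_width: 0.0085
```

```bash
python3 - <<'E'
from rl import *
s=get_state();print(s["time_s"],s["contact_force"],s["joints"])
d,P=rail("w26","wrist")
p,Rm=tool();print(p,lean(Rm),Rm)
c,sn=np.cos(np.radians(5)),np.sin(np.radians(5));o=np.array([.6815,-.004])
A=p+Rm@np.array([.019,.072,0]);e=A[:2]-o;print("A rack",e[0]*c+e[1]*sn,-e[0]*sn+e[1]*c,A[2])
cv2.imwrite("pics/w26b.png",d[0])
d=save("scene","s26");cv2.imwrite("pics/s26c.png",cv2.resize(d[0][130:310,180:340],None,fx=4.5,fy=3.3))
E
```

```text
41.0 [-0.8505 -0.0331 -1.0835] [ 10.0004   1.689  -22.8863   2.3956 -54.6309 -95.7631]
pts 3713
dir [-0.0943  0.9915 -0.0891] az 95.4344 pitch -5.114502 tool z pitch -1.0855649938737943 exp capA [ 0.5603 -0.1105  0.2407]
[ 0.5512 -0.1062  0.2442] [0.5369 0.0441 0.2307] 0.1515640303521062
[ 0.5281 -0.1122  0.3078] (np.float64(10.967005485470152), np.float64(-0.27852555495751213)) [[ 0.9773  0.1902 -0.0929]
 [ 0.0948 -0.0009  0.9955]
 [ 0.1893 -0.9817 -0.0189]]
A rack -0.1299819120668299 -0.09552030588948655 0.24071351594853208
```

View pics/w26.png

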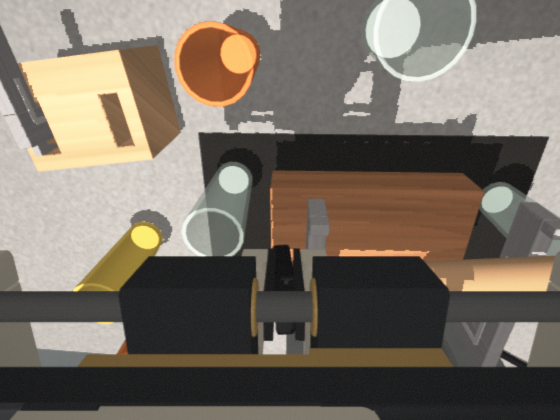

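View pics/s26c.png

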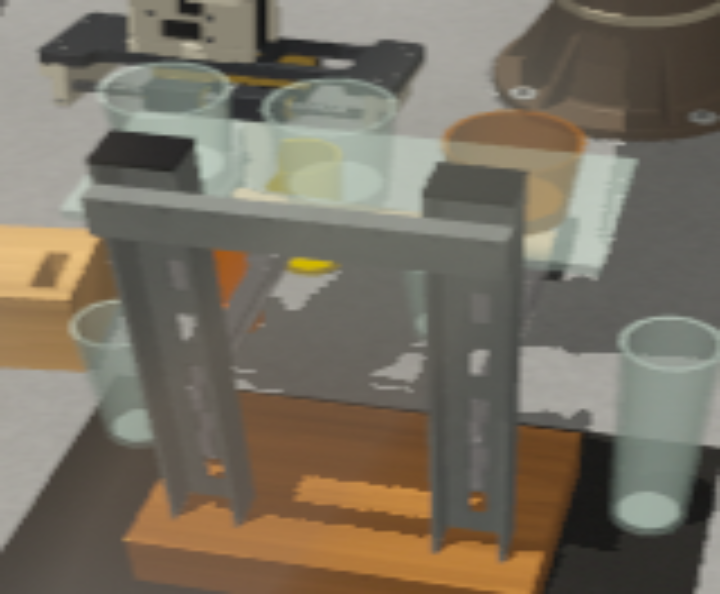

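```bash
python3 - <<'E'
from h import *
d=load("w26");cv2.imwrite("pics/w26c.png",cv2.resize(d[0][180:350,420:560],None,fx=5,fy=3.5,interpolation=2))
P=cloud(d)
c,s=np.cos(np.radians(5)),np.sin(np.radians(5));o=np.array([.6815,-.004])
X=(P[...,0]-o[0])*c+(P[...,1]-o[1])*s;Y=-(P[...,0]-o[0])*s+(P[...,1]-o[1])*c;Z=P[...,2]
h=cv2.cvtColor(d[0],cv2.COLOR_BGR2HSV);w=(h[...,0]>8)&(h[...,0]<24)&(h[...,1]>70)
for u in(455,470,485,500,515,530,545):
    k=np.where(w[:,u]&(Z[:,u]>.2)&(Z[:,u]<.27))[0]
    if len(k): 
        # circle fit with r=11 in X,Z
        from scipy.optimize import least_squares
        x,z=X[k,u],Z[k,u];r=least_squares(lambda q:np.hypot(x-q[0],z-q[1])-.011,[x.mean()+.004,z.mean()-.008],loss='soft_l1',f_scale=.001)
        print(u,len(k),"axis X,Z",r.x,"Y",Y[k,u].mean(),np.sqrt(np.mean(r.fun**2)))
for y0 in(-.075,.075):
    for a,b in((-.152,-.14),):
        m=(abs(Y-y0)<.012)&(X>a)&(X<b)&(Z>.195)&(Z<.212);print(y0,m.sum(),[np.median(q[m]) for q in(X,Y,Z)])
E
```

```text
455 31 axis X,Z [-0.131   0.2305] Y -0.0027558782714525846 0.0006372023988302456
470 32 axis X,Z [-0.1311  0.2299] Y 0.005634222612312452 0.0005730435739124137
485 32 axis X,Z [-0.1313  0.2292] Y 0.013875474354716111 0.0004801751977200921
500 33 axis X,Z [-0.1314  0.2283] Y 0.0224336667358998 0.0005018845657746853
515 34 axis X,Z [-0.1315  0.2277] Y 0.030891082547329307 0.0006218385445923045
530 34 axis X,Z [-0.1317  0.2269] Y 0.039369575951747435 0.0005282623551866066
545 35 axis X,Z [-0.1317  0.2262] Y 0.04806228456548131 0.0005681032517946001
-0.075 342 [np.float64(-0.1484173367347868), np.float64(-0.07488495027523147), np.float64(0.20315294669334297)]
0.075 257 [np.float64(-0.1471501712462935), np.float64(0.06962314509222092), np.float64(0.2005822909625393)]
```

View pics/w26c.png

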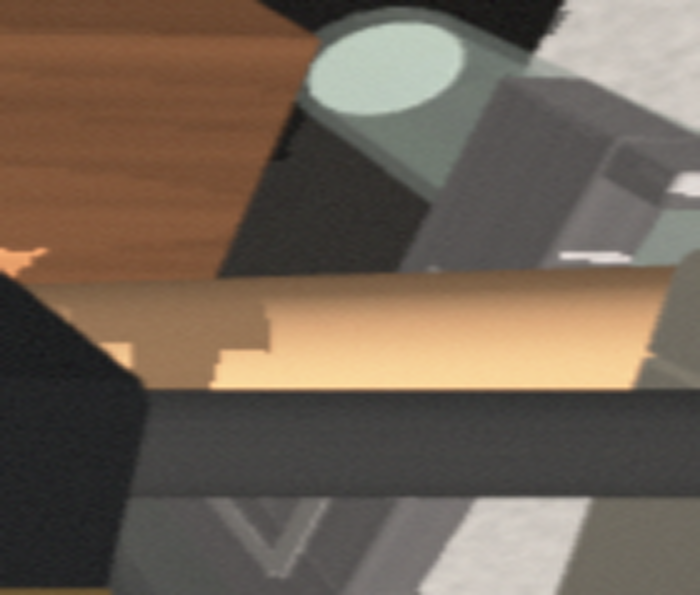

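Call:
apply_moves([
  [[0.0015, 0.0, 0], 0.8],
  [[0.0, 0.008, 0], 0.8],
  [[-0.001, 0.016, 0], 0.8],
  [[-0.0015, 0.018, 0], 0.8],
  [[-0.0015, 0.018, 0], 0.8],
])

```text
time_s: 41.72
tcp_pos: [0.5297, -0.1124, 0.2899]
eef_rot: [-91.0, -10.9, 4.7]
contact_force: [0.2, 0.4, -1.9]
gripper_width: 0.0087
```

```bash
cat > ax.py <<'E'
from h import *
from scipy.optimize import least_squares
def ax(pic):
    d=save("wrist",pic);P=cloud(d)
    c,s=np.cos(np.radians(5)),np.sin(np.radians(5));o=np.array([.6815,-.004])
    X=(P[...,0]-o[0])*c+(P[...,1]-o[1])*s;Y=-(P[...,0]-o[0])*s+(P[...,1]-o[1])*c;Z=P[...,2]
    h=cv2.cvtColor(d[0],cv2.COLOR_BGR2HSV);w=(h[...,0]>8)&(h[...,0]<24)&(h[...,1]>70)
    out=[]
    for u in range(150,560,6):
        k=np.where(w[:,u]&(Z[:,u]>.185)&(Z[:,u]<.29)&(X[:,u]>-.2)&(X[:,u]<-.09))[0]
        if len(k)>12:
            x,z=X[k,u],Z[k,u];r=least_squares(lambda q:np.hypot(x-q[0],z-q[1])-.011,[x.mean()+.004,z.mean()-.008],loss='soft_l1',f_scale=.001)
            if np.sqrt(np.mean(r.fun**2))<.002: out.append([Y[k,u].mean(),*r.x])
    out=np.array(out);a=np.polyfit(out[:,0],out[:,1],1);b=np.polyfit(out[:,0],out[:,2],1)
    print(len(out),"Y range",out[:,0].min(),out[:,0].max())
    for y in(-.095,-.075,0,.075):print("Y",y,"X %.4f Z %.4f"%(np.polyval(a,y),np.polyval(b,y)))
    s_=get_state();p,Rm=tool();print(s_["time_s"],p,lean(Rm),s_["contact_force"],s_["gripper_width"]);return d
E
python3 -c "
from ax import *
ax('w27')"
```

```text
18 Y range -0.01160154137199167 0.044930471508820104
Y -0.095 X -0.1290 Z 0.2202
Y -0.075 X -0.1289 Z 0.2186
Y 0 X -0.1284 Z 0.2125
Y 0.075 X -0.1279 Z 0.2065
41.775 [ 0.5299 -0.1124  0.2902] (np.float64(11.018914299121896), np.float64(-0.2617686883741619)) [ 1.0184 -0.333  -1.412 ] 0.00865622188028201
```

Call:
apply_moves([
  [[-0.001, 0.004, 0], 0],
  [[-0.0015, 0.008, 0], 0],
  [[-0.002, 0.011, 0], 0],
  [[-0.002, 0.011, 0], 0],
])

```text
time_s: 42.28
tcp_pos: [0.53, -0.1126, 0.2789]
eef_rot: [-90.9, -11.0, 4.7]
contact_force: [-0.7, -0.3, 0.6]
gripper_width: 0.0087
```

```bash
python3 -c "
from ax import *
ax('w28')"
```

```text
3 Y range -0.102614003116209 -0.010437146184337835
Y -0.095 X -0.1865 Z 0.2824
Y -0.075 X -0.1729 Z 0.2644
Y 0 X -0.1219 Z 0.1969
Y 0.075 X -0.0709 Z 0.1294
42.325 [ 0.5301 -0.1125  0.2791] (np.float64(11.031095677766388), np.float64(-0.2547963970608743)) [-0.1077 -0.8746 -0.255 ] 0.008690871577108603
```

Call:
apply_moves([
  [[-0.0005, 0.002, 0], 0],
  [[-0.001, 0.004, 0], 0],
  [[-0.001, 0.005, 0], 0],
  [[-0.001, 0.005, 0], 0],
])

```text
time_s: 42.82
tcp_pos: [0.53, -0.1126, 0.274]
eef_rot: [-90.9, -11.0, 4.7]
contact_force: [0.1, -0.4, 0.6]
gripper_width: 0.0086
```

```bash
python3 - <<'E'
from h import *
s=get_state();print(s["time_s"],s["tcp_pos"],s["contact_force"],s["moment"],s["gripper_width"])
d=save("wrist","w29");t=save("top","t29")
cv2.imwrite("pics/m29.png",np.hstack([cv2.resize(d[0][180:360,200:560],(500,375)),cv2.resize(t[0][190:270,220:360],(280,375))]))
E
```

```text
42.825 [ 0.53   -0.1126  0.274 ] [ 0.0962 -0.3763  0.5642] [ 0.1191  0.5957 -0.021 ] 0.008583067512723318
```

View pics/m29.png

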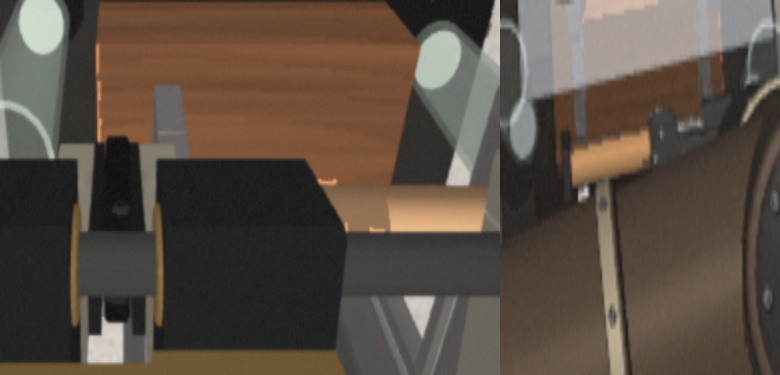

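Call:
apply_moves([
  [[-0.0003, 0.001, 0], 0],
  [[-0.0005, 0.002, 0], 0],
  [[-0.0005, 0.002, 0], 0],
])

```text
time_s: 43.3
tcp_pos: [0.53, -0.1127, 0.2724]
eef_rot: [-91.0, -11.0, 4.7]
contact_force: [-2.0, 0.5, 5.3]
gripper_width: 0.0087
```

```bash
python3 - <<'E'
from h import *
s=get_state();print(s["time_s"],s["tcp_pos"],s["contact_force"],s["moment"],s["gripper_width"])
t=save("top","t30");P=cloud(t);h=cv2.cvtColor(t[0],cv2.COLOR_BGR2HSV)
c,sn=np.cos(np.radians(5)),np.sin(np.radians(5));o=np.array([.6815,-.004])
X=(P[...,0]-o[0])*c+(P[...,1]-o[1])*sn;Y=-(P[...,0]-o[0])*sn+(P[...,1]-o[1])*c;Z=P[...,2]
w=(h[...,0]>8)&(h[...,0]<24)&(h[...,1]>70)&(Z>.19)&(Z<.24)&(abs(X+.13)<.03)
for a in np.arange(-.1,.1,.02):
    m=w&(Y>a)&(Y<a+.02)
    if m.sum()>8:print("Y%.2f"%a,m.sum(),"top Z",np.percentile(Z[m],95),"X",np.median(X[m]))
E
```

```text
43.3 [ 0.53   -0.1127  0.2724] [-1.9998  0.5044  5.3148] [0.2694 0.8224 0.0491] 0.008695174034937853
Y-0.02 13 top Z 0.21556990807461668 X -0.129650846293912
Y0.00 81 top Z 0.2169472670430055 X -0.13019556306348584
Y0.02 82 top Z 0.2164157871091753 X -0.12987915098704567
Y0.04 79 top Z 0.21647449945915426 X -0.1289298710497737
Y0.06 79 top Z 0.21606887296875638 X -0.12971381416043762
Y0.08 40 top Z 0.2220142791579991 X -0.12749934478128222
```

Call:
apply_moves([
  [[0.0, -0.0005, 0], 0],
  [[0.0, -0.0005, 0], 0],
  [[0.0, -0.0005, 0], 0],
], gripper=0.28)

```text
time_s: 43.72
tcp_pos: [0.5297, -0.1126, 0.2721]
eef_rot: [-90.9, -11.0, 4.7]
contact_force: [-0.4, -0.1, -0.1]
gripper_width: 0.0241
```

```bash
python3 - <<'E'
from h import *
s=get_state();p,Rm=tool();print(s["time_s"],p,s["contact_force"],s["gripper_width"],Rm)
d=save("wrist","w31")
E
```

```text
43.725 [ 0.5297 -0.1126  0.2721] [-0.3787 -0.0829 -0.0983] 0.02408332006763264 [[ 0.9784  0.1908 -0.0794]
 [ 0.081  -0.0008  0.9967]
 [ 0.1901 -0.9816 -0.0162]]
```

View pics/w31.png

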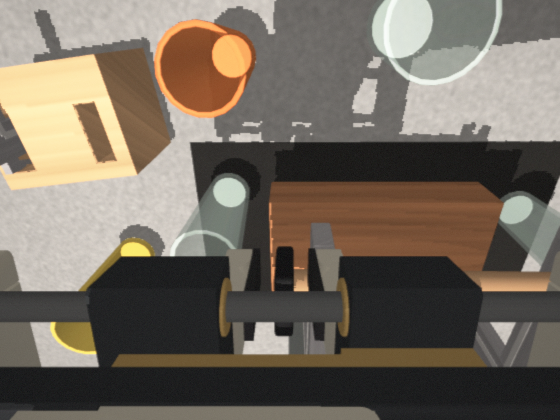

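Call:
apply_moves([
  [[0, -0.01, 0], 0],
  [[0, -0.03, 0], 0],
  [[-0.005, -0.06, 0], 0],
  [[-0.04, -0.1, 0], 0],
  [[-0.08, -0.13, 0], 0],
  [[-0.11, -0.14, 0.03], 0],
  [[-0.11, -0.14, 0.05], 0],
  [[-0.11, -0.14, 0.05], 0],
])

```text
time_s: 44.78
tcp_pos: [0.3909, -0.071, 0.3892]
eef_rot: [-90.9, -11.1, 4.9]
contact_force: [0.4, -0.1, 1.0]
gripper_width: 0.0246
```

```bash
python3 - <<'E'
from h import *
s=get_state();p,Rm=tool();print(s["time_s"],p,s["contact_force"],lean(Rm))
d=save("wrist","w32");save("top","t32");save("scene","s32")
t=load("t32")[0]
cv2.imwrite("pics/m32.png",np.hstack([cv2.resize(d[0][80:330,100:560],(520,420)),cv2.resize(t[120:300,200:440],(280,420))]))
E
```

```text
44.775 [ 0.3909 -0.071   0.3892] [ 0.4373 -0.1187  1.0224] (np.float64(11.167821110829525), np.float64(0.16606325598855504))
```

View pics/m32.png

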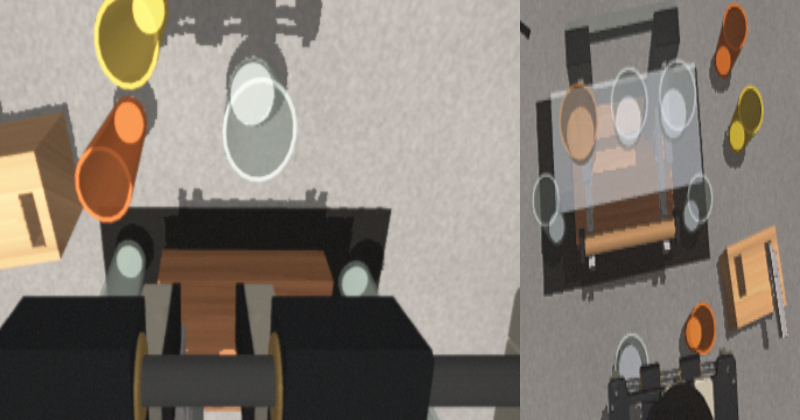

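```bash
python3 - <<'E'
from h import *
from scipy.optimize import least_squares
t=load("t32");P=cloud(t);h=cv2.cvtColor(t[0],cv2.COLOR_BGR2HSV)
c,sn=np.cos(np.radians(5)),np.sin(np.radians(5));o=np.array([.6815,-.004])
X=(P[...,0]-o[0])*c+(P[...,1]-o[1])*sn;Y=-(P[...,0]-o[0])*sn+(P[...,1]-o[1])*c;Z=P[...,2]
w=(h[...,0]>8)&(h[...,0]<24)&(h[...,1]>70)&(Z>.195)&(Z<.24)&(abs(X+.13)<.03)&(abs(Y)<.088)
x,y,z=X[w],Y[w],Z[w]
r=least_squares(lambda q:np.hypot(x-q[0]-q[1]*y,z-q[2]-q[3]*y)-.011,[-.128,0,.203,0],loss='soft_l1',f_scale=.001).x
print("axis X0,slope,Z0,slope",r,"n",w.sum())
k=(t[0].max(2)<70)&(abs(Y)>.086)&(abs(Y)<.106)&(abs(X+.128)<.02)&(Z>.205)&(Z<.235)
for sg in(1,-1):
    q=k&(Y*sg>0);print("cap",sg,q.sum(),np.percentile(Y[q],[2,98]) if q.sum() else "",np.median(Z[q]))
for y0 in(-.075,.075):
    m=(abs(Y-y0)<.016)&(X>-.152)&(X<-.140)&(Z>.198)&(Z<.21);print("prong",y0,m.sum(),[np.round(np.median(q[m]),4) for q in(X,Y,Z)])
# glass: compare top images start/end
a=load("top0")[0].astype(int)
for nm,(u,v) in dict(tall=(222,206),short=(353,205),tum=(295,278)).items():
    p0=a[v-18:v+18,u-18:u+18];p1=t[0].astype(int)[v-18:v+18,u-18:u+18];print(nm,np.abs(p0-p1).mean())
E
```

```text
axis X0,slope,Z0,slope [-0.1285  0.0078  0.2039  0.0024] n 702
cap 1 70 [0.088  0.0979] 0.22172761332738433
cap -1 70 [-0.1014 -0.0919] 0.2207092129759916
prong -0.075 21 [np.float64(-0.1462), np.float64(-0.0731), np.float64(0.2048)]
prong 0.075 20 [np.float64(-0.1471), np.float64(0.0763), np.float64(0.2044)]
tall 7.7687757201646095
short 7.9241255144032925
tum 28.964763374485596
```

View pics/t32.png

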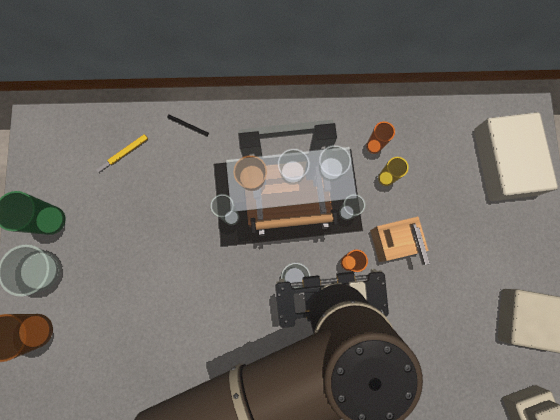

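```bash
python3 -c "
from h import *
s=get_state();print(s['time_s'],s['contact_force'],s['qd']);print(close_job())"
```

```text
44.925 [ 0.0543 -0.5295 -0.0664] [-0.6675  0.8352 -0.06    0.01    0.1555 -0.1111]
the job is handed in; nothing more can be done
None
```

I locked the spare bracket home in the bare left upright and laid the hanging rail in both cradles. I let go and handed the job in at about 44.9 s. No verdict was reported.

**Bracket:** After the first push the camera put it 1.1 mm higher than the fitted bracket. I gripped it again and pushed to about 17 N until it stopped moving. After that it measured about 0.4 mm high against the fitted bracket, with its top edge level. At the end the prong tops of the two brackets agreed to 0.4 mm.

**Rail:** It lies 128.5 mm in front of the upright faces, with its axis about 12 mm above the cradle floors. Its middle is about 2 mm off centre, and it is out of square by 0.008 rad.

**Glassware and short bracket:** In the last top view both vases, the tumbler and the short bracket are where they started. The vases match the first picture closely. The gripper partly hid the tumbler in that view, so I checked it by eye rather than by picture comparison. I did not measure the short bracket's final pose. The arm was standing clear of everything.

**What did not go as planned:**
- The moves cannot tilt the tool, so I got the lean by pushing the arm against its reach limits.
- One of those pushes gave a brief wrist-force reading of about 71 N.
- Where the arm could not reach fully, the lean drifted by a few degrees and I had to correct it with the bracket in hand.
- I carried the rail by one end cap. Its free end sagged by up to about 5° until it settled in the cradle.

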